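# Put two brass valve bodies away in the lidded canister

### The arm

A 7-joint arm with a two-finger parallel gripper is mounted at the origin on the work surface. World frame = base frame: x ahead of the robot, y to its left, z up, the work surface at z = 0. Lengths are in m, angles in rad, forces in N, time in s.
With the tool pointing down it reaches from about 0.425 to 1.025 m from the base axis. Payload 9.4 kg.
Tool frame: the origin (TCP) lies midway between the tips of the shut fingers; the grasp point (between the pads) lies 19 mm behind it; z points along the fingers, y is the direction in which the jaws open and shut (so a half turn about z gives the same grasp; the last joint's range is limited). The gripper opens to 85 mm and grips with 20 to 120 N. Pads are 22 mm wide; open, the fingers measure 114 mm over their backs; the gripper's body (76 mm by 85 mm) begins 54 mm behind the grasp point. The pads swing forward as they close: fully open they stand 13 mm farther back than shut.
Start: joints at [-1.298, 0.599, -0.003, 1.599, 0.002, 0.943, -0.08], TCP at [0.248, 0.681, 0.21] pointing down, gripper open.
Joint ranges: [-2.57, 2.57], [-0.35, 1.97], [-1.29, 1.29], [0.11, 2.56], [-1.05, 4.19], [0.11, 1.86], [-2.63, 2.63]. Speed limits (rad/s): [2.22, 2.22, 3.01, 3.01, 3.14, 3.14, 3.14].

### API

Orientations are given as a unit quaternion [x, y, z, w].
In Python, from bench import robot gives the robot as it stands. The module is installed in compiled form; this text tells all that it offers.
- The arm moves only by the tool drive_tool, never from a script. Its argument "steps" is a list of rows, each an object with "dp": the shift along the world's x, y, z each as a share of 8 cm, from -1 to 1, a list of three; "delta_rot": the turn, a rotation vector about the world's x, y, z each as a share of pi/2 rad, from -1 to 1, a list of three. In form: [{"dp": [x, y, z], "delta_rot": [rx, ry, rz]}, ...]. A call has 1 to 10 rows; each row is the pose to reach, as a shift and turn from the pose commanded when the call began; what a row does not reach only later rows make up. A row lasts 1/12 s, in which the tool goes at most 41.7 mm and 7.16 degrees, less where a joint would pass 70% of its speed; a pose out of reach is approached as far as the arm can. A call with a number of a shift or a turn outside -1 to 1 is refused whole. A call with a gripper value outside its range is refused whole. "fingers" is the closure, from -1 (fully open) to 1 (shut), set as the call begins (left out, the last holds). The fingers move at their own pace and stop on an object; "force" is the grip in N (left out, the last holds). Time passes only in rows, so rows that repeat a pose let the fingers close. It gives the time, the measured TCP pose, the force and the opening at its end, in the units of the state.
- robot.sense(): the state, without advancing time (a new reading comes with each control period).
- robot.snapshot(name): name is "side" or "top" or "wrist"; returns a dict with "pixels" (420x560x3 uint8, red, green, blue), "z_map" (420x560 float32, m along the optical axis (not along the pixel's ray), 0 where there is no reading), "intrinsics" (3x3 intrinsics, pixels), "extrinsics" (4x4, takes a point from world to camera coordinates). Camera axes: x right, y down, z forward; pixel columns grow to the right and rows downward; lengths in m; the calibration is good to about 2 mm. A picture is of the moment at which its call begins.
- robot.sign_off(): hands the job in, once; it reports no verdict.
Trained networks look in a picture, given as the dict that the camera call returned (one of the last four; its "shot" number tells which), for a name from the list of things; names that differ only in an ending like _2 or _b are one class to them, and where a whole thing is asked for, a point or a joint stands for the part that bears it (a point fixed in the world has none). Each returns a list of dicts, best first, with "confidence" (0 to 1); they miss things now and then, are a little off and sometimes report something else, mostly with a low value. They report only what shows in the picture. A call takes as long as a camera call. They do not tell look-alikes from the thing itself.
- robot.look_for(query, picture): "box" ([left, top, right, bottom] in pixels, round what is visible of it).
- robot.spot_point(query, picture): "xy" ([column, row] in pixels: a listed point, or the origin of a listed thing).
The state is a dict: "t": time; "joint_positions": joint angles; "dq": joint speeds; "effort": joint torques, N m; "ee_pos": TCP position; "ee_rot": TCP orientation; "contact_force": force on the tool from outside, world axes, zero at the start; "torque": the same for the moment, N m; "gripper_width": opening from 0.0 (shut) to 1.0 (fully open).
Only numpy, scipy, OpenCV 4.12 (cv2) and the standard library are available. Lean on these libraries where they do the work, as an engineer would, in place of code of your own. Each camera call takes 0.05 s, during which the arm holds its last target.

### The job

Put the two brass valve bodies away in the blue canister: lift the lid off by its knob and set it knob up in the middle of the green square mat, lay both brass valve bodies flat on the canister's floor, not one on the other, and then put the lid back so that it sits fully home. Set the lid and the valve bodies down gently, without dropping them, and leave the canister, the grey valve bodies and everything else on the bench where they are.

Things in the scene. Friction and masses are not known exactly. Their poses are not given: they have to be found in the camera images.
- canister: round open canister of blue painted steel, 196 mm across outside and 188 mm inside, 60 mm high, walls 4 mm, floor 5 mm thick. Origin at the centre of its underside, which stands on the bench; z up. Loose, 1.5 kg. It stands on the left or the right, the mat on the other side
- lid: loose lid, 0.35 kg: silver disc 200 mm across; under it a dark tapered plug (176 mm across at top, 168 at bottom) with 6 mm of play in the mouth; on it a stem and a round black knob 36 mm across. Origin: centre of the plug's underside, z up; above it the disc lies at 8-13 mm, the knob's head at 29-53 mm. Fully home the disc lies on the rim, origin 52 mm above the canister's underside
- lid_mat: green square mat, 240 x 240 mm, 4 mm thick, fixed, flat on the bench, where the lid is set aside. Origin at the centre of its underside (its top is 4 mm higher)
- brass_a: brass valve body, 0.3 kg, loose: block 60 x 34 mm, 30 mm high, lying along its own x, a round port 22 mm across and 10 mm long on each end (80 mm long in all), a boss 24 mm across and 4 mm high on top. Origin: centre of its underside, z up. Gripped across its 34 mm width (own y). Lies on the bench between canister and mat, its x within 0.5 rad of world x
- brass_b: second brass valve body, the same shape, size and kind of start as brass_a
- grey_a: grey valve body, the same shape and size as brass_a; it stays where it is
- grey_b: second grey valve body; it stays where it is
- red_pliers: bystander: pliers with red handles, about 160 mm long, lying flat (15 mm high), origin at the pivot, jaws along its x
- orange_pliers: bystander: pliers with orange handles, about 160 mm long, lying flat, origin at the pivot
- jar: bystander: white jar with a red cap, 56 mm across, 75 mm high, upright, origin at the centre of its underside
- sleeve: bystander: bare steel sleeve (short tube), 52 mm across, 55 mm high, standing upright, origin at the centre of its underside
Things that resemble listed ones, but are neither listed nor needed, are in the scene too. What is shaped like the brass_a but orange is not meant.

How it is judged:
On the way, in this order (a step that is already met when the one before it is completed fails the run):
1. the lid is lifted clear of the canister (height (world z) of lid above 0.08 m), for 0.1 s.
2. the lid rests flat, knob up, on the green mat (within 35 mm of its middle), let go (horizontal distance between lid and lid_mat below 0.035 m and height (world z) of lid below 0.009 m and angle between lid's own z axis and vertical below 0.06 rad and contact force between the fingers and lid below 0.05 N and linear speed of lid below 0.02 m/s), for 0.2 s.
3. both brass valve bodies lie flat on the canister's floor, let go (horizontal distance between each of brass_a, brass_b and canister below 0.075 m and z of brass_a in the frame of canister between -0.002 and 0.012 m and angle between each of brass_a, brass_b's own z axis and vertical below 0.15 rad and contact force between the fingers and brass_a below 0.05 N and z of brass_b in the frame of canister between -0.002 and 0.012 m and contact force between the fingers and brass_b below 0.05 N), for 0.2 s.
4. the lid is back on the canister, fully home, let go (horizontal distance between lid and canister below 0.01 m and z of lid in the frame of canister between 0.049 and 0.0545 m and angle between lid's own z axis and vertical below 0.04 rad and contact force between the fingers and lid below 0.05 N and linear speed of lid below 0.02 m/s), for 0.2 s.
At the end, for the whole second after the job is handed in: Lid home on the canister (origin 49-54.5 mm above its underside, within 10 mm of its axis, tilt < 0.04 rad), at rest; both brass bodies flat on the floor (< 12 mm up, < 75 mm from the axis, tilt < 0.15 rad); canister upright within 40 mm of its start, the other listed things within 30 mm (all of step 3 and all of step 4 and distance of canister from where it was at the start of the episode below 0.04 m and angle between canister's own z axis and vertical below 0.05 rad and distance of each of grey_a, grey_b, red_pliers, orange_pliers, jar, sleeve from where it was at the start of the episode below 0.03 m and linear speed of canister below 0.02 m/s); the robot touches nothing.
It fails at once if a grey valve body, pliers, the jar or the sleeve is moved by more than 30 mm (distance of any of grey_a, grey_b, red_pliers, orange_pliers, jar, sleeve from where it was at the start of the episode above 0.03 m).
It fails at once if the canister is pushed by more than 40 mm (distance of canister from where it was at the start of the episode above 0.04 m).
It fails at once if the lid is dropped or thrown (faster than 0.75 m/s while not held, as after a fall of about 30 mm) (linear speed of lid above 0.75 m/s and contact force between the fingers and lid below 0.05 N).
It fails at once if a brass valve body is dropped or thrown (faster than 0.75 m/s while not held, as after a fall of about 30 mm) (linear speed of brass_a above 0.75 m/s and contact force between the fingers and brass_a below 0.05 N).
It fails at once if a brass valve body is dropped or thrown (faster than 0.75 m/s while not held, as after a fall of about 30 mm) (linear speed of brass_b above 0.75 m/s and contact force between the fingers and brass_b below 0.05 N).
It also fails if it takes over 72 s, if anything falls off the work surface, if the arm or the gripper's body presses on something with over 40 N, if the wrist force passes 120 N, or if a joint passes its speed limit or range.

## Working session

There is one attempt and no reset: what is moved stays moved. The work goes in short steps, Python scripts to look and compute and a tool call to move; the robot and the scene stay as the last step left them, time stands still between calls to the robot, and variables do not carry over. Pictures are saved under pics/ and viewed, and the job is handed in when it is done.

Besides the shell and the picture viewer there is one more tool, called after "Emit:" by a JSON object that holds its "method" and its "body". drive_tool: Moves the arm, as the interface text tells. Shift numbers are shares of 8 cm and turn numbers shares of pi/2 rad, none past 1 either way. Its arguments: {"type":"object","properties":{"steps":{"type":"array"},"fingers":{"type":"number"},"force":{"type":"number"}},"required":["steps"]}

```bash
ls; mkdir -p pics; cat > h.py <<'E'
import numpy as np, cv2
from bench import robot
def save(p,name): cv2.imwrite(f'pics/{name}.png',cv2.cvtColor(p['pixels'],cv2.COLOR_RGB2BGR))
def world(p,u,v,z=None,d=None):
    K=np.array(p['intrinsics']);T=np.array(p['extrinsics']);R=T[:3,:3];t=T[:3,3]
    ray=np.linalg.inv(K)@np.array([u,v,1.0])
    o=-R.T@t; r=R.T@ray
    if z is not None: return o+r*(z-o[2])/r[2]
    if d is None: d=p['z_map'][int(round(v)),int(round(u))]
    return o+r*d
def cloud(p):
    K=np.array(p['intrinsics']);T=np.array(p['extrinsics']);R=T[:3,:3];t=T[:3,3]
    z=p['z_map'];v,u=np.mgrid[:z.shape[0],:z.shape[1]]
    ray=np.stack([u,v,np.ones_like(u)],-1)@np.linalg.inv(K).T
    c=(ray*z[...,None]-t)@R
    c[z==0]=np.nan
    return c
E
python3 - <<'E'
from h import *
print(robot.sense())
for n in ['top','side']:
    p=robot.snapshot(n);save(p,n+'0')
    print(n,np.linalg.inv(p['extrinsics'])[:3,3])
    for q in ['canister','lid','lid_mat','brass_a','grey_a','red_pliers','orange_pliers','jar','sleeve']:
        for r in robot.look_for(q,p): print(q,np.round(r['box']),round(r['confidence'],2))
    if n=='top':
        for q in ['lid','lid_mat','brass_a','grey_a']:
            for r in robot.spot_point(q,p): print('pt',q,np.round(r['xy'],1),round(r['confidence'],2),world(p,*r['xy']).round(3))
E
```

```text
pics
{'t': 0.0, 'joint_positions': array([-1.2976957 ,  0.60012293, -0.00250044,  1.60013235,  0.00180144,
        0.94290573, -0.07982365]), 'dq': array([-0.00073214,  0.00071955, -0.00170768,  0.00064846,  0.00048096,
        0.00030196,  0.00115274]), 'effort': array([-3.00672924e-03, -7.76460958e+01,  1.56386308e+00, -2.58015364e+01,
        1.23077517e-02,  9.00063518e-03,  4.09509005e-05]), 'ee_pos': array([0.24833626, 0.68060243, 0.20951831]), 'ee_rot': array([ 1.74009739e-01,  9.84743620e-01, -7.81644068e-04, -5.23994371e-05]), 'contact_force': array([ 0.11210306, -0.47648351, -1.07260322]), 'torque': array([ 0.03760692, -0.02040818, -0.02662691]), 'gripper_width': 1.001373729746338}
top [ 0.42463887 -0.04793     0.93659452]
canister [146. 200. 182. 264.] 0.66
lid [ 89. 180. 180. 270.] 0.97
lid_mat [218. 216. 241. 251.] 0.66
lid_mat [310. 189. 418. 295.] 0.61
brass_a [283. 212. 297. 249.] 0.77
brass_a [217. 214. 243. 246.] 0.75
brass_a [119. 307. 151. 337.] 0.75
brass_a [400. 125. 418. 159.] 0.61
brass_a [221. 110. 245. 144.] 0.38
grey_a [226. 163. 248. 194.] 0.88
grey_a [273
[... 611 characters left out ...]
.88 [ 0.599 -0.053  0.03 ]
pt grey_a [234.7 177.1] 0.68 [0.615 0.058 0.034]
side [0.4053259  0.81812188 0.75693491]
canister [202. 334. 309. 383.] 0.71
canister [156. 206. 185. 249.] 0.65
lid [201. 224. 242. 248.] 0.71
lid [199. 268. 311. 364.] 0.7
lid [313. 211. 340. 265.] 0.26
lid_mat [254. 141. 346. 194.] 0.84
brass_a [361. 324. 399. 368.] 0.82
brass_a [257. 231. 296. 259.] 0.81
brass_a [205. 126. 232. 140.] 0.77
brass_a [270. 197. 302. 217.] 0.73
grey_a [203. 221. 240. 247.] 0.84
grey_a [216. 194. 254. 216.] 0.75
grey_a [313. 212. 343. 268.] 0.17
red_pliers [313. 211. 342. 266.] 0.61
orange_pliers [186. 156. 214. 196.] 0.97
jar [158. 208. 187. 248.] 0.86
sleeve [138. 247. 171. 285.] 0.91
```

```bash
python3 - <<'E'
from h import *
a=cv2.imread('pics/top0.png');b=a[90:350,70:440];cv2.imwrite('pics/top0c.png',cv2.resize(b,(790,555),interpolation=cv2.INTER_CUBIC))
E
```

```text
(no output)
```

View pics/top0c.png

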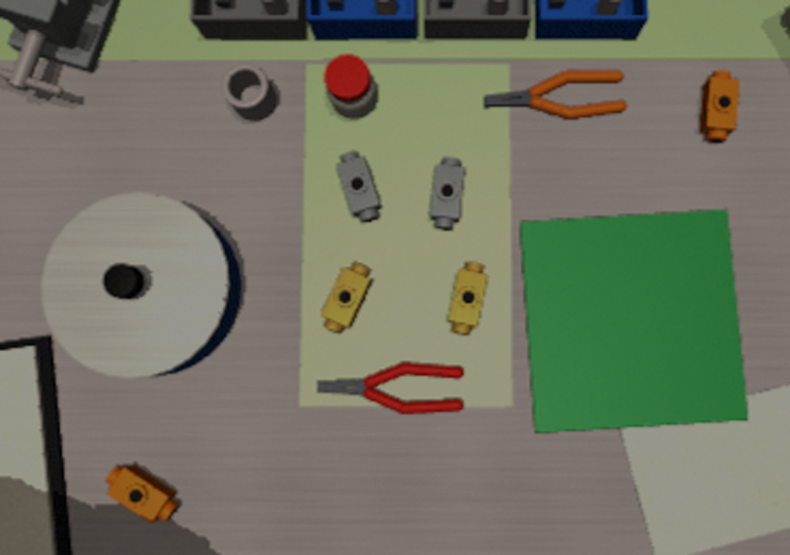

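View pics/side0.png

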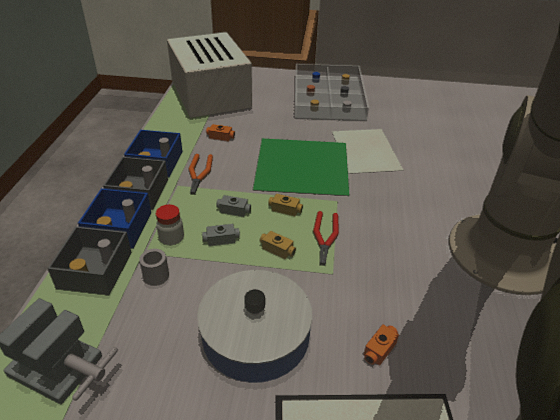

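The two brass bodies are at top-view pixels (231,230) and (287,232): yellow-brass, between canister and mat, next to the grey pair. The same-shaped things at (136,321) and (406,143) are orange and lie outside that area, so they're decoys. Next I measure poses and confirm in a crop.

```bash
cat >> h.py <<'E'
def mask(p,lo,hi):
    return cv2.inRange(cv2.cvtColor(p['pixels'],cv2.COLOR_RGB2HSV),np.array(lo),np.array(hi))>0
E
python3 - <<'E'
from h import *
p=robot.snapshot('top');c=cloud(p);Z=c[...,2]
hsv=cv2.cvtColor(p['pixels'],cv2.COLOR_RGB2HSV)
for (u,v) in [(231,231),(287,232),(136,321),(406,143),(364,240),(137,224)]: print(u,v,hsv[v-5:v+6,u-3:u+4].reshape(-1,3).mean(0).round(),c[v,u].round(3))
# disc
box=np.zeros(Z.shape,bool);box[170:280,80:195]=1
m=box&(Z>.058)&(Z<.072); q=c[m]
(cx,cy),r=cv2.minEnclosingCircle(q[:,:2].astype(np.float32)); print('disc',cx,cy,r,np.median(q[:,2]),q[:,:2].min(0),q[:,:2].max(0),(q[:,:2].min(0)+q[:,:2].max(0))/2)
# ellipse in image of disc projected to z .065
cs,_=cv2.findContours((box&(Z>.055)).astype(np.uint8),cv2.RETR_EXTERNAL,cv2.CHAIN_APPROX_NONE)
k=max(cs,key=cv2.contourArea);print('ell',cv2.fitEllipse(k),world(p,*cv2.fitEllipse(k)[0],z=.065))
m=box&(Z>.09);q=c[m];print('knob',len(q),q.min(0),q.max(0),np.median(q,0)); 
u=np.argwhere(m).mean(0);print(u,world(p,u[1],u[0],z=.105))
# mat
g=((hsv[...,0]>50)&(hsv[...,0]<80)&(hsv[...,1]>150)).astype(np.uint8)
cs,_=cv2.findContours(g,cv2.RETR_EXTERNAL,cv2.CHAIN_APPROX_NONE);k=max(cs,key=cv2.contourArea)
rr=cv2.minAreaRect(k);print('mat',rr,world(p,*rr[0],z=.004))
# bodies
for n,(l,t,r_,b) in {'L':(210,205,250,255),'R':(275,205,305,255)}.items():
    bx=np.zeros(Z.shape,bool);bx[t:b,l:r_]=1
    m=bx&(Z>.024)&(Z<.042);q=c[m]
    w=np.array([world(p,uu,vv,z=.030) for vv,uu in np.argwhere(m)])
    rc=cv2.minAreaRect(w[:,:2].astype(np.float32)*1000);print(n,len(w),rc, np.median(q,0))
    m2=bx&(hsv[...,0]>15)&(hsv[...,0]<32)&(hsv[...,1]>110)
    w=np.array([world(p,uu,vv,z=.022) for vv,uu in np.argwhere(m2)])
    rc=cv2.minAreaRect(w[:,:2].astype(np.float32)*1000);print(' col',len(w),rc); 
    d=w[:,:2]-w[:,:2].mean(0);e=np.linalg.svd(d,full_matrices=0)[2][0];print(' pca',w[:,:2].mean(0),np.arctan2(e[1],e[0]))
im=cv2.cvtColor(p['pixels'],cv2.COLOR_RGB2BGR)[200:260,200:310];cv2.imwrite('pics/br.png',cv2.resize(im,(770,420),interpolation=cv2.INTER_CUBIC))
E
```

```text
231 231 [ 23. 139. 103.] [0.486 0.065 0.037]
287 232 [ 25. 139. 114.] [ 0.484 -0.066  0.035]
136 321 [ 19. 187. 109.] [0.281 0.28  0.034]
406 143 [ 15. 209. 134.] [ 0.7   -0.355  0.03 ]
364 240 [ 66. 153. 120.] [ 0.467 -0.253  0.002]
137 224 [36. 42. 64.] [0.501 0.276 0.064]
disc 0.5054863095283508 0.28716686367988586 0.10110335797071457 0.0649461642076845 [0.4059073  0.18668536] [0.60316464 0.38602581] [0.50453597 0.28635559]
ell ((132.37437438964844, 222.93016052246094), (85.12381744384766, 88.43024444580078), 53.1658821105957) [0.50304153 0.28580282 0.065     ]
knob 241 [0.48691105 0.26909182 0.09074106] [0.52154989 0.30295666 0.10878015] [0.50362929 0.28407222 0.10439895]
[220.99170124 126.45228216] [0.50368025 0.28352531 0.105     ]
mat ((367.4144592285156, 240.1617889404297), (101.06702423095703, 93.94076538085938), 84.17366027832031) [ 0.46607365 -0.26135214  0.004     ]
L 398 ((492.45721435546875, 65.88862609863281), (34.215633392333984, 79.00506591796875), 65.53250122070312) [0.49174795 0.06547834 0.03033332]
 col 436 ((492.1055603027344, 64.98916625976562), (35.40586471557617, 79.60122680664062), 64.18279266357422)
 pca [0.49217504 0.06476656] 2.7143169106365588
R 394 ((491.6797790527344, -69.55439758300781), (33.85298538208008, 77.46475219726562), 78.61720275878906) [ 0.4912938  -0.06881416  0.03026615]
 col 408 ((491.4331359863281, -70.45420837402344), (33.18738555908203, 80.47320556640625), 78.37318420410156)
 pca [ 0.49115415 -0.07032363] 2.94109905985097
```

View pics/br.png

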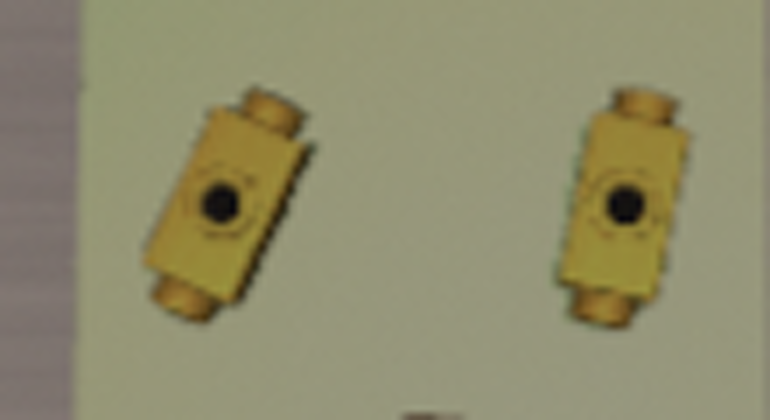

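Both are clearly brass. Left body: (0.492, 0.065), yaw -0.43. Right body: (0.4915, -0.070), yaw -0.20. Knob: (0.5037, 0.284). Moving towards the lid.

Emit:
{"method": "drive_tool", "body": {"steps": [{"dp": [0.32, -0.5, 0], "delta_rot": [0, 0, 0]}, {"dp": [0.64, -1, 0], "delta_rot": [0, 0, 0]}], "fingers": -1, "force": 60}}

```text
t: 1.42
ee_pos: [0.2914, 0.6119, 0.2098]
ee_rot: [0.172, 0.985, 0.0, -0.0]
contact_force: [0.8, -0.2, 0.3]
gripper_width: 0.993
```

Emit:
{"method": "drive_tool", "body": {"steps": [{"dp": [0.32, -0.5, 0], "delta_rot": [0, 0, 0]}, {"dp": [0.64, -1, 0], "delta_rot": [0, 0, 0]}]}}

```text
t: 1.58
ee_pos: [0.3389, 0.5392, 0.2103]
ee_rot: [0.174, 0.985, 0.0, 0.0]
contact_force: [0.6, -0.5, 0.0]
gripper_width: 0.998
```

Emit:
{"method": "drive_tool", "body": {"steps": [{"dp": [0.32, -0.5, 0], "delta_rot": [0, 0, 0]}, {"dp": [0.64, -1, 0], "delta_rot": [0, 0, 0]}]}}

```text
t: 1.75
ee_pos: [0.3841, 0.4688, 0.2106]
ee_rot: [0.174, 0.985, 0.0, 0.0]
contact_force: [0.8, 0.5, 0.9]
gripper_width: 0.999
```

Emit:
{"method": "drive_tool", "body": {"steps": [{"dp": [0.32, -0.5, 0], "delta_rot": [0, 0, 0]}, {"dp": [0.64, -1, 0], "delta_rot": [0, 0, 0]}]}}

```text
t: 1.92
ee_pos: [0.429, 0.3986, 0.2107]
ee_rot: [0.174, 0.985, 0.0, 0.0]
contact_force: [0.3, 0.1, 0.2]
gripper_width: 1.0
```

Emit:
{"method": "drive_tool", "body": {"steps": [{"dp": [0.32, -0.5, 0], "delta_rot": [0, 0, 0]}, {"dp": [0.64, -0.96, -0.4], "delta_rot": [0, 0, 0]}, {"dp": [0.64, -0.96, -0.5], "delta_rot": [0, 0, 0]}, {"dp": [0.64, -0.96, -0.5], "delta_rot": [0, 0, 0]}, {"dp": [0.64, -0.96, -0.5], "delta_rot": [0, 0, 0]}]}}

```text
t: 2.33
ee_pos: [0.4795, 0.3225, 0.1698]
ee_rot: [0.175, 0.985, -0.001, -0.001]
contact_force: [0.5, 0.6, -0.3]
gripper_width: 1.001
```

Emit:
{"method": "drive_tool", "body": {"steps": [{"dp": [0.3, -0.48, 0], "delta_rot": [0, 0, 0]}, {"dp": [0.3, -0.48, 0], "delta_rot": [0, 0, 0]}, {"dp": [0.3, -0.48, 0], "delta_rot": [0, 0, 0]}]}}

```text
t: 2.58
ee_pos: [0.5044, 0.2846, 0.1713]
ee_rot: [0.175, 0.985, 0.0, 0.001]
contact_force: [0.2, -0.5, -0.1]
gripper_width: 0.999
```

```bash
python3 - <<'E'
from h import *
p=robot.snapshot('wrist');save(p,'w1');c=cloud(p);Z=c[...,2]
print(robot.sense()['ee_pos'],p['extrinsics'])
m=(Z>.098)&(Z<.11);u=np.argwhere(m);
print(len(u),c[m].min(0),c[m].max(0),np.median(c[m],0), (c[m].min(0)+c[m].max(0))/2)
E
```

```text
[0.50355457 0.28614501 0.17128091] [[ 3.44390646e-01  9.38826208e-01  6.58657987e-04 -4.41714937e-01]
 [ 8.93695980e-01 -3.28050220e-01  3.06089118e-01 -3.85618998e-01]
 [ 2.87580559e-01 -1.04825589e-01 -9.52002636e-01  2.26857668e-01]
 [ 0.00000000e+00  0.00000000e+00  0.00000000e+00  1.00000000e+00]]
2185 [0.48635332 0.2706618  0.0980196 ] [0.52130978 0.30569386 0.10697903] [0.50266028 0.28833808 0.10437971] [0.50383155 0.28817783 0.10249932]
```

View pics/w1.png

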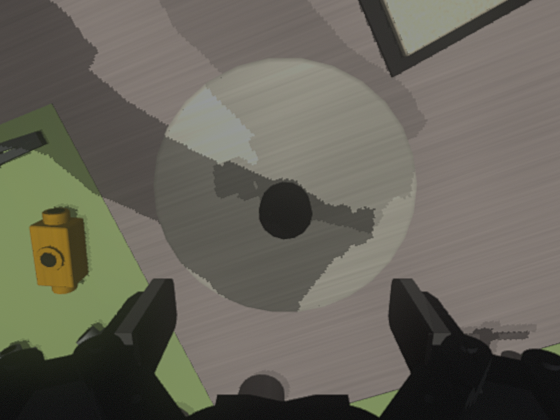

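The wrist view shows the knob at (285,210), centred between the fingers and within 2 mm of the TCP in x and y. Descending and gripping.

Emit:
{"method": "drive_tool", "body": {"steps": [{"dp": [0, 0, -0.4], "delta_rot": [0, 0, 0]}, {"dp": [0, 0, -0.8], "delta_rot": [0, 0, 0]}, {"dp": [0, 0, -0.9], "delta_rot": [0, 0, 0]}]}}

```text
t: 2.88
ee_pos: [0.5008, 0.2867, 0.0956]
ee_rot: [0.172, 0.985, -0.001, -0.002]
contact_force: [-1.4, -1.0, 0.3]
gripper_width: 0.999
```

Emit:
{"method": "drive_tool", "body": {"steps": [{"dp": [0, 0, -0.2], "delta_rot": [0, 0, 0]}, {"dp": [0, 0, -0.36], "delta_rot": [0, 0, 0]}, {"dp": [0, 0, -0.36], "delta_rot": [0, 0, 0]}]}}

```text
t: 3.13
ee_pos: [0.5018, 0.2864, 0.0683]
ee_rot: [0.173, 0.985, -0.001, -0.001]
contact_force: [-0.4, -0.2, 0.2]
gripper_width: 1.002
```

Emit:
{"method": "drive_tool", "body": {"steps": [{"dp": [0, 0, 0], "delta_rot": [0, 0, 0]}, {"dp": [0, 0, 0], "delta_rot": [0, 0, 0]}, {"dp": [0, 0, 0], "delta_rot": [0, 0, 0]}, {"dp": [0, 0, 0], "delta_rot": [0, 0, 0]}, {"dp": [0, 0, 0], "delta_rot": [0, 0, 0]}, {"dp": [0, 0, 0], "delta_rot": [0, 0, 0]}, {"dp": [0, 0, 0], "delta_rot": [0, 0, 0]}, {"dp": [0, 0, 0], "delta_rot": [0, 0, 0]}], "fingers": 1, "force": 70}}

```text
t: 3.8
ee_pos: [0.5039, 0.2858, 0.0712]
ee_rot: [0.174, 0.985, 0.001, 0.001]
contact_force: [-2.5, -0.1, 10.0]
gripper_width: 0.39
```

Emit:
{"method": "drive_tool", "body": {"steps": [{"dp": [0, 0, 0.12], "delta_rot": [0, 0, 0]}, {"dp": [0, 0, 0.3], "delta_rot": [0, 0, 0]}, {"dp": [0, 0, 0.6], "delta_rot": [0, 0, 0]}, {"dp": [0, 0, 0.9], "delta_rot": [0, 0, 0]}, {"dp": [0, 0, 0.9], "delta_rot": [0, 0, 0]}, {"dp": [0, 0, 0.9], "delta_rot": [0, 0, 0]}]}}

```text
t: 4.3
ee_pos: [0.5038, 0.2853, 0.1429]
ee_rot: [0.174, 0.985, 0.001, 0.001]
contact_force: [-0.3, 0.2, -5.7]
gripper_width: 0.387
```

```bash
python3 - <<'E'
from h import *
p=robot.snapshot('side');save(p,'s1');c=cloud(p)
print(robot.sense()['ee_pos'],robot.sense()['contact_force'],robot.sense()['gripper_width'])
E
```

```text
[0.50309958 0.28488693 0.14168409] [ 0.06890512 -0.13059723 -3.86709544] 0.38478348962650316
```

View pics/s1.png

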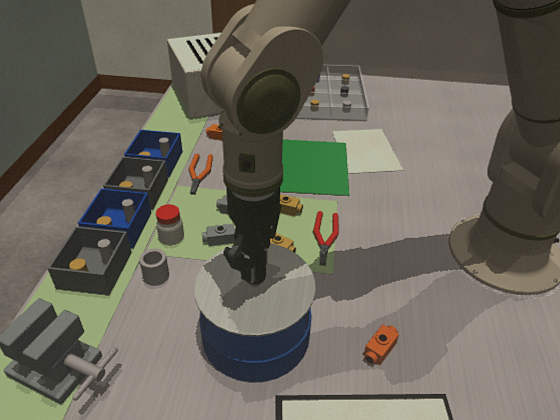

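The lid is held level and clear of the canister. Carrying it to the mat.

Emit:
{"method": "drive_tool", "body": {"steps": [{"dp": [-0.02, -0.25, 0], "delta_rot": [0, 0, 0]}, {"dp": [-0.04, -0.6, 0], "delta_rot": [0, 0, 0]}, {"dp": [-0.07, -0.98, 0], "delta_rot": [0, 0, 0]}]}}

```text
t: 4.6
ee_pos: [0.4966, 0.2066, 0.14]
ee_rot: [0.173, 0.985, -0.001, -0.001]
contact_force: [-0.7, -0.9, -3.6]
gripper_width: 0.384
```

Emit:
{"method": "drive_tool", "body": {"steps": [{"dp": [-0.02, -0.35, 0], "delta_rot": [0, 0, 0]}, {"dp": [-0.04, -0.66, 0], "delta_rot": [0, 0, 0]}, {"dp": [-0.07, -0.98, 0], "delta_rot": [0, 0, 0]}]}}

```text
t: 4.85
ee_pos: [0.491, 0.1267, 0.1402]
ee_rot: [0.174, 0.985, -0.001, -0.001]
contact_force: [-0.1, -0.4, -4.5]
gripper_width: 0.389
```

Emit:
{"method": "drive_tool", "body": {"steps": [{"dp": [-0.02, -0.35, 0], "delta_rot": [0, 0, 0]}, {"dp": [-0.04, -0.66, 0], "delta_rot": [0, 0, 0]}, {"dp": [-0.07, -0.98, 0], "delta_rot": [0, 0, 0]}]}}

```text
t: 5.1
ee_pos: [0.4854, 0.0485, 0.1403]
ee_rot: [0.174, 0.985, -0.0, -0.001]
contact_force: [-0.0, -0.3, -4.0]
gripper_width: 0.384
```

Emit:
{"method": "drive_tool", "body": {"steps": [{"dp": [-0.02, -0.35, 0], "delta_rot": [0, 0, 0]}, {"dp": [-0.04, -0.66, 0], "delta_rot": [0, 0, 0]}, {"dp": [-0.07, -0.98, 0], "delta_rot": [0, 0, 0]}]}}

```text
t: 5.35
ee_pos: [0.4798, -0.0297, 0.1403]
ee_rot: [0.174, 0.985, -0.0, -0.001]
contact_force: [0.2, -0.0, -4.1]
gripper_width: 0.388
```

Emit:
{"method": "drive_tool", "body": {"steps": [{"dp": [-0.02, -0.35, 0], "delta_rot": [0, 0, 0]}, {"dp": [-0.04, -0.66, 0], "delta_rot": [0, 0, 0]}, {"dp": [-0.07, -0.98, 0], "delta_rot": [0, 0, 0]}]}}

```text
t: 5.6
ee_pos: [0.4742, -0.108, 0.1403]
ee_rot: [0.174, 0.985, -0.0, -0.001]
contact_force: [0.7, 0.3, -4.4]
gripper_width: 0.385
```

Emit:
{"method": "drive_tool", "body": {"steps": [{"dp": [-0.02, -0.35, 0], "delta_rot": [0, 0, 0]}, {"dp": [-0.04, -0.66, 0], "delta_rot": [0, 0, 0]}, {"dp": [-0.07, -0.98, 0], "delta_rot": [0, 0, 0]}]}}

```text
t: 5.85
ee_pos: [0.4687, -0.1862, 0.1403]
ee_rot: [0.174, 0.985, 0.0, -0.001]
contact_force: [0.4, -0.1, -5.3]
gripper_width: 0.387
```

Emit:
{"method": "drive_tool", "body": {"steps": [{"dp": [-0.02, -0.35, 0], "delta_rot": [0, 0, 0]}, {"dp": [-0.04, -0.66, 0], "delta_rot": [0, 0, 0]}, {"dp": [-0.06, -0.94, -0.2], "delta_rot": [0, 0, 0]}, {"dp": [-0.06, -0.94, -0.4], "delta_rot": [0, 0, 0]}, {"dp": [-0.06, -0.94, -0.6], "delta_rot": [0, 0, 0]}, {"dp": [-0.06, -0.94, -0.8], "delta_rot": [0, 0, 0]}, {"dp": [-0.06, -0.94, -0.8], "delta_rot": [0, 0, 0]}]}}

```text
t: 6.43
ee_pos: [0.4626, -0.2595, 0.0739]
ee_rot: [0.174, 0.985, 0.001, -0.003]
contact_force: [-0.3, 0.4, -4.2]
gripper_width: 0.391
```

Emit:
{"method": "drive_tool", "body": {"steps": [{"dp": [0, 0, -0.15], "delta_rot": [0, 0, 0]}, {"dp": [0, 0, -0.3], "delta_rot": [0, 0, 0]}, {"dp": [0, 0, -0.45], "delta_rot": [0, 0, 0]}, {"dp": [0, 0, -0.55], "delta_rot": [0, 0, 0]}, {"dp": [0, 0, -0.55], "delta_rot": [0, 0, 0]}, {"dp": [0, 0, -0.55], "delta_rot": [0, 0, 0]}]}}

```text
t: 6.93
ee_pos: [0.4646, -0.2602, 0.0334]
ee_rot: [0.174, 0.985, 0.0, -0.001]
contact_force: [-0.9, -0.2, -4.5]
gripper_width: 0.386
```

Emit:
{"method": "drive_tool", "body": {"steps": [{"dp": [0, 0, -0.03], "delta_rot": [0, 0, 0]}, {"dp": [0, 0, -0.06], "delta_rot": [0, 0, 0]}, {"dp": [0, 0, -0.06], "delta_rot": [0, 0, 0]}, {"dp": [0, 0, -0.06], "delta_rot": [0, 0, 0]}]}}

```text
t: 7.27
ee_pos: [0.4651, -0.2605, 0.029]
ee_rot: [0.174, 0.985, -0.0, 0.0]
contact_force: [-0.6, 0.3, -4.5]
gripper_width: 0.387
```

Emit:
{"method": "drive_tool", "body": {"steps": [{"dp": [0, 0, -0.03], "delta_rot": [0, 0, 0]}, {"dp": [0, 0, -0.06], "delta_rot": [0, 0, 0]}, {"dp": [0, 0, -0.06], "delta_rot": [0, 0, 0]}, {"dp": [0, 0, -0.06], "delta_rot": [0, 0, 0]}]}}

```text
t: 7.6
ee_pos: [0.4648, -0.2604, 0.0238]
ee_rot: [0.174, 0.985, 0.0, -0.0]
contact_force: [0.0, 0.6, -4.3]
gripper_width: 0.388
```

Emit:
{"method": "drive_tool", "body": {"steps": [{"dp": [0, 0, -0.02], "delta_rot": [0, 0, 0]}, {"dp": [0, 0, -0.03], "delta_rot": [0, 0, 0]}, {"dp": [0, 0, -0.03], "delta_rot": [0, 0, 0]}]}}

```text
t: 7.85
ee_pos: [0.4649, -0.2606, 0.0231]
ee_rot: [0.174, 0.985, -0.0, 0.0]
contact_force: [-3.7, 1.1, 20.2]
gripper_width: 0.387
```

The lid is seated on the mat: contact came at the predicted height. Releasing.

Emit:
{"method": "drive_tool", "body": {"steps": [{"dp": [0, 0, 0.01], "delta_rot": [0, 0, 0]}, {"dp": [0, 0, 0.02], "delta_rot": [0, 0, 0]}, {"dp": [0, 0, 0.02], "delta_rot": [0, 0, 0]}, {"dp": [0, 0, 0.02], "delta_rot": [0, 0, 0]}, {"dp": [0, 0, 0.02], "delta_rot": [0, 0, 0]}, {"dp": [0, 0, 0.02], "delta_rot": [0, 0, 0]}, {"dp": [0, 0, 0.02], "delta_rot": [0, 0, 0]}], "fingers": -1}}

```text
t: 8.43
ee_pos: [0.4649, -0.2605, 0.023]
ee_rot: [0.174, 0.985, 0.0, -0.0]
contact_force: [0.8, -0.1, -0.1]
gripper_width: 1.001
```

Emit:
{"method": "drive_tool", "body": {"steps": [{"dp": [0, 0, 0.3], "delta_rot": [0, 0, 0]}, {"dp": [0, 0, 0.7], "delta_rot": [0, 0, 0]}, {"dp": [0, 0, 1], "delta_rot": [0, 0, 0]}]}}

```text
t: 8.68
ee_pos: [0.4647, -0.2604, 0.1043]
ee_rot: [0.174, 0.985, 0.0, -0.0]
contact_force: [0.7, -1.5, 0.3]
gripper_width: 1.003
```

Emit:
{"method": "drive_tool", "body": {"steps": [{"dp": [0.1, 0.3, 0.4], "delta_rot": [0, 0, 0]}, {"dp": [0.2, 0.7, 0.6], "delta_rot": [0, 0, 0]}, {"dp": [0.3, 1, 0.6], "delta_rot": [0, 0, 0]}]}}

```text
t: 8.93
ee_pos: [0.4907, -0.1796, 0.1546]
ee_rot: [0.175, 0.985, -0.0, 0.003]
contact_force: [1.1, 0.0, -0.8]
gripper_width: 0.995
```

```bash
python3 - <<'E'
from h import *
p=robot.snapshot('top');save(p,'top1');c=cloud(p)
q=robot.snapshot('side');save(q,'s2')
s=robot.sense();print(s['ee_pos'],s['ee_rot'],s['joint_positions'])
a=cv2.imread('pics/top1.png');b=a[90:350,70:440];cv2.imwrite('pics/top1c.png',cv2.resize(b,(790,555),interpolation=cv2.INTER_CUBIC))
E
```

```text
[ 0.49095282 -0.17628953  0.15228665] [1.71138760e-01 9.85245649e-01 8.17889411e-04 1.36632682e-03] [ 0.27508081  0.43887411 -0.05206224  2.1188722   0.03698384  0.58204431
  1.42392754]
```

View pics/top1c.png

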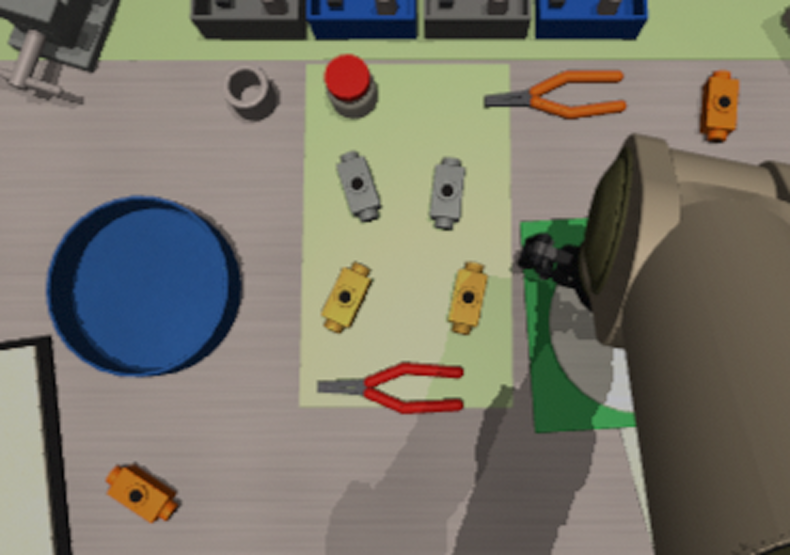

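View pics/s2.png

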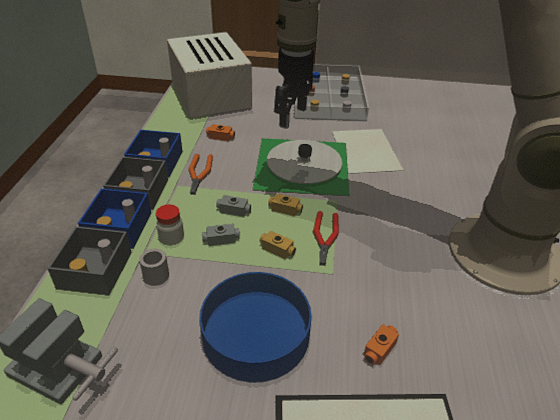

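The lid lies flat and centred on the mat (side pixel 305,160) and the canister is empty. Measuring the canister centre now that it is visible, and the lid position.

```bash
python3 - <<'E'
from h import *
p=robot.snapshot('top');c=cloud(p);Z=c[...,2]
box=np.zeros(Z.shape,bool);box[170:280,80:195]=1
m=(box&(Z>.052)&(Z<.07));
w=np.array([world(p,u,v,z=.06) for v,u in np.argwhere(m)])
A=np.c_[w[:,:2],np.ones(len(w))];s=np.linalg.lstsq(A,(w[:,:2]**2).sum(1),rcond=None)[0];x,y=s[:2]/2;print('rim',x,y,np.sqrt(s[2]+x*x+y*y),len(w))
hsv=cv2.cvtColor(p['pixels'],cv2.COLOR_RGB2HSV)
m=(box&(Z<.012)&(hsv[...,0]>95)&(hsv[...,0]<125)&(hsv[...,1]>150));q=c[m];print('floor',np.median(q,0),q.min(0),q.max(0))
# enclosing circle of blue outline visible
m=box&(Z>.05);
w=np.array([world(p,u,v,z=.06) for v,u in np.argwhere(m)]);print(cv2.minEnclosingCircle(w[:,:2].astype(np.float32)))
q=robot.snapshot('side');c=cloud(q);
bx=np.zeros(Z.shape,bool);bx[130:200,250:355]=1
k=bx&(c[...,2]>.045)&(c[...,2]<.075);print('lid knob side',c[k].min(0),c[k].max(0),np.median(c[k],0),k.sum())
k=bx&(c[...,2]>.012)&(c[...,2]<.024);print('lid disc side',c[k].min(0),c[k].max(0),k.sum())
for n in ((210,205,250,255),(275,205,305,255)):
    l,t,r_,b=n
    bx=np.zeros(Z.shape,bool);bx[t:b,l:r_]=1
    m=bx&(Z>.024)&(Z<.042)
    w=np.array([world(p,uu,vv,z=.030) for vv,uu in np.argwhere(m)])
    print(cv2.minAreaRect(w[:,:2].astype(np.float32)*1000))
E
```

```text
rim 0.5032425736251198 0.28425793587864145 0.09508714697472956 639
floor [0.50350461 0.29389845 0.0049658 ] [ 0.41182779  0.18870919 -0.0005231 ] [0.59749366 0.3810625  0.01190949]
((0.5031937956809998, 0.2843070924282074), 0.09872447699308395)
lid knob side [ 0.44700798 -0.27788553  0.04509864] [ 0.48149712 -0.23680422  0.05959546] [ 0.46405958 -0.25204454  0.05517895] 124
lid disc side [ 0.36558148 -0.3588583   0.0120103 ] [ 0.56420059 -0.07405412  0.0239418 ] 2420
((491.89013671875, 65.82112121582031), (34.77975845336914, 78.02901458740234), 65.57261657714844)
((491.4558410644531, -69.50932312011719), (33.85298538208008, 78.85236358642578), 78.61720275878906)
```

Next, the right brass body: turn the jaws by +8.5° and go to (0.4915, -0.070).

Emit:
{"method": "drive_tool", "body": {"steps": [{"dp": [0, 0.4, -0.1], "delta_rot": [0, 0, 0.05]}, {"dp": [0, 0.8, -0.3], "delta_rot": [0, 0, 0.095]}, {"dp": [0, 1, -0.4], "delta_rot": [0, 0, 0.095]}, {"dp": [0, 1, -0.4], "delta_rot": [0, 0, 0.095]}, {"dp": [0, 1, -0.4], "delta_rot": [0, 0, 0.095]}]}}

```text
t: 9.55
ee_pos: [0.4883, -0.101, 0.1184]
ee_rot: [0.1, 0.995, -0.0, -0.001]
contact_force: [-0.1, -0.1, 0.3]
gripper_width: 1.004
```

Emit:
{"method": "drive_tool", "body": {"steps": [{"dp": [0.04, 0.39, 0], "delta_rot": [0, 0, 0]}, {"dp": [0.04, 0.39, -0.3], "delta_rot": [0, 0, 0]}, {"dp": [0.04, 0.39, -0.6], "delta_rot": [0, 0, 0]}, {"dp": [0.04, 0.39, -0.6], "delta_rot": [0, 0, 0]}, {"dp": [0.04, 0.39, -0.6], "delta_rot": [0, 0, 0]}]}}

```text
t: 9.97
ee_pos: [0.4914, -0.071, 0.0707]
ee_rot: [0.101, 0.995, -0.001, -0.001]
contact_force: [0.7, -0.6, 0.5]
gripper_width: 1.001
```

```bash
python3 - <<'E'
from h import *
p=robot.snapshot('wrist');save(p,'w2');c=cloud(p);Z=c[...,2]
s=robot.sense();print(s['ee_pos'],s['ee_rot'])
m=mask(p,(17,90,40),(32,255,255))&(Z>.026)&(Z<.034)
n,l,st,ce=cv2.connectedComponentsWithStats(m.astype(np.uint8))
for i in range(1,n):
    if st[i,4]>300:
        w=c[l==i];print(st[i],cv2.minAreaRect(w[:,:2].astype(np.float32)*1000))
E
```

```text
[ 0.49200938 -0.07088446  0.07153748] [ 1.01305000e-01  9.94855263e-01 -3.90315944e-04 -3.86813929e-04]
[ 470  129   90  111 5670] ((492.1329650878906, 66.51531982421875), (35.284732818603516, 63.05522537231445), 65.33035278320312)
[ 257  179   58   97 4804] ((491.7014465332031, -68.622802734375), (33.938323974609375, 60.4421272277832), 78.2423324584961)
```

View pics/w2.png

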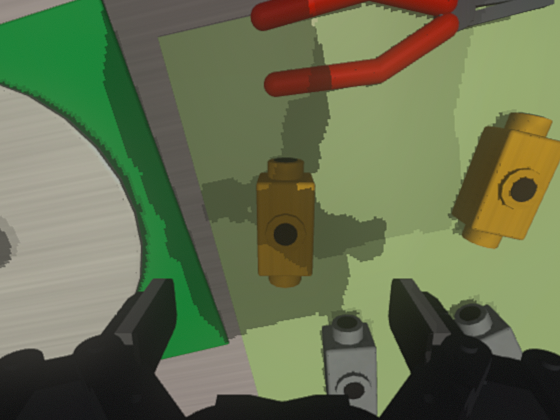

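The wrist view shows the body at (286,230), centred and square between the fingers. Descending and gripping.

Emit:
{"method": "drive_tool", "body": {"steps": [{"dp": [0, 0.01, -0.25], "delta_rot": [0, 0, 0]}, {"dp": [0, 0.01, -0.5], "delta_rot": [0, 0, 0]}, {"dp": [0, 0.01, -0.75], "delta_rot": [0, 0, 0]}, {"dp": [0, 0.01, -0.83], "delta_rot": [0, 0, 0]}, {"dp": [0, 0.01, -0.83], "delta_rot": [0, 0, 0]}, {"dp": [0, 0.01, -0.83], "delta_rot": [0, 0, 0]}]}}

```text
t: 10.52
ee_pos: [0.4925, -0.0691, 0.0057]
ee_rot: [0.101, 0.995, -0.0, 0.0]
contact_force: [-0.4, 0.2, 0.3]
gripper_width: 0.999
```

Emit:
{"method": "drive_tool", "body": {"steps": [{"dp": [0, 0, 0], "delta_rot": [0, 0, 0]}, {"dp": [0, 0, 0], "delta_rot": [0, 0, 0]}, {"dp": [0, 0, 0], "delta_rot": [0, 0, 0]}, {"dp": [0, 0, 0], "delta_rot": [0, 0, 0]}, {"dp": [0, 0, 0], "delta_rot": [0, 0, 0]}, {"dp": [0, 0, 0], "delta_rot": [0, 0, 0]}, {"dp": [0, 0, 0], "delta_rot": [0, 0, 0]}, {"dp": [0, 0, 0], "delta_rot": [0, 0, 0]}], "fingers": 1, "force": 60}}

```text
t: 11.18
ee_pos: [0.4924, -0.0685, 0.0057]
ee_rot: [0.1, 0.995, -0.0, 0.001]
contact_force: [-2.0, 0.1, 12.4]
gripper_width: 0.363
```

Emit:
{"method": "drive_tool", "body": {"steps": [{"dp": [0, 0, 0.2], "delta_rot": [0, 0, 0]}, {"dp": [0, 0, 0.5], "delta_rot": [0, 0, 0]}, {"dp": [0, 0, 0.9], "delta_rot": [0, 0, 0]}, {"dp": [0, 0, 0.9], "delta_rot": [0, 0, 0]}]}}

```text
t: 11.52
ee_pos: [0.4938, -0.0688, 0.0808]
ee_rot: [0.1, 0.995, 0.0, 0.003]
contact_force: [0.3, -0.4, -3.1]
gripper_width: 0.357
```

Held. Carrying it to (0.496, 0.2505) in the canister.

Emit:
{"method": "drive_tool", "body": {"steps": [{"dp": [0, 0.25, 0.2], "delta_rot": [0, 0, 0]}, {"dp": [0, 0.6, 0.4], "delta_rot": [0, 0, 0]}, {"dp": [0.01, 1, 0.5], "delta_rot": [0, 0, 0]}]}}

```text
t: 11.77
ee_pos: [0.4929, 0.011, 0.1179]
ee_rot: [0.102, 0.995, -0.0, 0.001]
contact_force: [1.9, 0.5, -1.7]
gripper_width: 0.365
```

Emit:
{"method": "drive_tool", "body": {"steps": [{"dp": [0, 0.35, 0], "delta_rot": [0, 0, 0]}, {"dp": [0, 0.7, 0], "delta_rot": [0, 0, 0]}, {"dp": [0.01, 1, 0], "delta_rot": [0, 0, 0]}]}}

```text
t: 12.02
ee_pos: [0.4932, 0.0935, 0.1167]
ee_rot: [0.1, 0.995, 0.0, 0.0]
contact_force: [0.5, 0.0, -3.6]
gripper_width: 0.357
```

Emit:
{"method": "drive_tool", "body": {"steps": [{"dp": [0, 0.35, 0], "delta_rot": [0, 0, 0]}, {"dp": [0, 0.7, 0], "delta_rot": [0, 0, 0]}, {"dp": [0.01, 1, 0], "delta_rot": [0, 0, 0]}]}}

```text
t: 12.27
ee_pos: [0.4939, 0.1735, 0.1164]
ee_rot: [0.1, 0.995, 0.0, -0.0]
contact_force: [0.3, -0.2, -2.5]
gripper_width: 0.364
```

Emit:
{"method": "drive_tool", "body": {"steps": [{"dp": [0, 0.35, 0], "delta_rot": [0, 0, 0]}, {"dp": [0, 0.7, 0], "delta_rot": [0, 0, 0]}, {"dp": [0.01, 1, 0], "delta_rot": [0, 0, 0]}, {"dp": [0.01, 1, 0], "delta_rot": [0, 0, 0]}, {"dp": [0.01, 1, 0], "delta_rot": [0, 0, 0]}]}}

```text
t: 12.68
ee_pos: [0.4946, 0.2531, 0.1161]
ee_rot: [0.099, 0.995, -0.0, -0.0]
contact_force: [1.0, -0.9, -3.0]
gripper_width: 0.365
```

Emit:
{"method": "drive_tool", "body": {"steps": [{"dp": [0.02, -0.03, -0.2], "delta_rot": [0, 0, 0]}, {"dp": [0.02, -0.03, -0.5], "delta_rot": [0, 0, 0]}, {"dp": [0.02, -0.03, -0.8], "delta_rot": [0, 0, 0]}, {"dp": [0.02, -0.03, -1], "delta_rot": [0, 0, 0]}, {"dp": [0.02, -0.03, -1], "delta_rot": [0, 0, 0]}, {"dp": [0.02, -0.03, -1], "delta_rot": [0, 0, 0]}]}}

```text
t: 13.18
ee_pos: [0.4964, 0.2477, 0.0361]
ee_rot: [0.101, 0.995, -0.001, -0.001]
contact_force: [0.1, 0.5, -2.6]
gripper_width: 0.359
```

Emit:
{"method": "drive_tool", "body": {"steps": [{"dp": [0, 0, -0.07], "delta_rot": [0, 0, 0]}, {"dp": [0, 0, -0.14], "delta_rot": [0, 0, 0]}, {"dp": [0, 0, -0.21], "delta_rot": [0, 0, 0]}, {"dp": [0, 0, -0.25], "delta_rot": [0, 0, 0]}, {"dp": [0, 0, -0.25], "delta_rot": [0, 0, 0]}, {"dp": [0, 0, -0.25], "delta_rot": [0, 0, 0]}]}}

```text
t: 13.68
ee_pos: [0.4969, 0.2492, 0.0167]
ee_rot: [0.1, 0.995, -0.0, -0.0]
contact_force: [0.3, 0.4, -2.7]
gripper_width: 0.357
```

Emit:
{"method": "drive_tool", "body": {"steps": [{"dp": [0, 0, -0.03], "delta_rot": [0, 0, 0]}, {"dp": [0, 0, -0.04], "delta_rot": [0, 0, 0]}, {"dp": [0, 0, -0.04], "delta_rot": [0, 0, 0]}]}}

```text
t: 13.93
ee_pos: [0.4969, 0.2492, 0.0135]
ee_rot: [0.1, 0.995, -0.0, -0.0]
contact_force: [0.2, -0.2, -2.4]
gripper_width: 0.361
```

Emit:
{"method": "drive_tool", "body": {"steps": [{"dp": [0, 0, -0.02], "delta_rot": [0, 0, 0]}, {"dp": [0, 0, -0.035], "delta_rot": [0, 0, 0]}, {"dp": [0, 0, -0.035], "delta_rot": [0, 0, 0]}]}}

```text
t: 14.18
ee_pos: [0.497, 0.2492, 0.0109]
ee_rot: [0.1, 0.995, 0.0, 0.0]
contact_force: [-0.5, 1.0, -0.2]
gripper_width: 0.36
```

Emit:
{"method": "drive_tool", "body": {"steps": [{"dp": [0, 0, -0.005], "delta_rot": [0, 0, 0]}, {"dp": [0, 0, -0.005], "delta_rot": [0, 0, 0]}, {"dp": [0, 0, -0.005], "delta_rot": [0, 0, 0]}, {"dp": [0, 0, -0.005], "delta_rot": [0, 0, 0]}, {"dp": [0, 0, -0.005], "delta_rot": [0, 0, 0]}], "fingers": -0.1}}

```text
t: 14.6
ee_pos: [0.497, 0.2492, 0.0104]
ee_rot: [0.1, 0.995, 0.0, 0.0]
contact_force: [0.2, -0.3, 0.6]
gripper_width: 0.554
```

Emit:
{"method": "drive_tool", "body": {"steps": [{"dp": [0, 0, 0.15], "delta_rot": [0, 0, 0]}, {"dp": [0, 0, 0.5], "delta_rot": [0, 0, 0]}, {"dp": [0, 0, 0.9], "delta_rot": [0, 0, 0]}, {"dp": [0, 0, 0.95], "delta_rot": [0, 0, 0]}]}}

```text
t: 14.93
ee_pos: [0.4988, 0.2499, 0.0913]
ee_rot: [0.1, 0.995, 0.002, 0.002]
contact_force: [0.6, 1.1, 0.3]
gripper_width: 0.551
```

Emit:
{"method": "drive_tool", "body": {"steps": [{"dp": [0, -0.3, 0.2], "delta_rot": [0, 0, -0.05]}, {"dp": [0, -0.7, 0.3], "delta_rot": [0, 0, -0.1]}, {"dp": [0, -1, 0.3], "delta_rot": [0, 0, -0.145]}], "fingers": -1}}

```text
t: 15.18
ee_pos: [0.4975, 0.1678, 0.1128]
ee_rot: [0.214, 0.977, 0.001, 0.001]
contact_force: [0.5, -1.5, -0.9]
gripper_width: 0.946
```

Emit:
{"method": "drive_tool", "body": {"steps": [{"dp": [0, -0.5, 0], "delta_rot": [0, 0, 0]}, {"dp": [0, -1, 0], "delta_rot": [0, 0, 0]}, {"dp": [0, -1, 0], "delta_rot": [0, 0, 0]}, {"dp": [0, -1, 0], "delta_rot": [0, 0, 0]}]}}

```text
t: 15.52
ee_pos: [0.497, 0.0863, 0.1112]
ee_rot: [0.215, 0.977, -0.0, 0.0]
contact_force: [-1.2, 1.3, -0.5]
gripper_width: 0.999
```

```bash
python3 - <<'E'
from h import *
s=robot.sense();print(s['ee_pos'],s['ee_rot'])
p=robot.snapshot('top');save(p,'top2');c=cloud(p)
a=cv2.imread('pics/top2.png');b=a[90:350,70:440];cv2.imwrite('pics/top2c.png',cv2.resize(b,(790,555),interpolation=cv2.INTER_CUBIC))
E
```

```text
[0.49703801 0.08631727 0.11116999] [ 2.15110932e-01  9.76589535e-01 -1.79685904e-04  3.65961334e-04]
```

View pics/top2c.png

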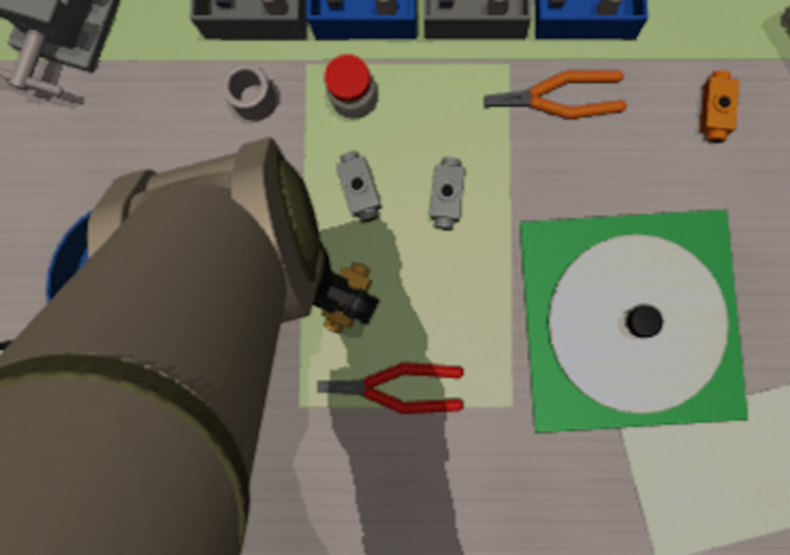

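The lid is centred on the mat. Moving over the left body at (0.492, 0.066); the jaw angle of 65° matches its yaw.

Emit:
{"method": "drive_tool", "body": {"steps": [{"dp": [-0.06, -0.25, 0], "delta_rot": [0, 0, 0]}, {"dp": [-0.06, -0.25, -0.2], "delta_rot": [0, 0, 0]}, {"dp": [-0.06, -0.25, -0.4], "delta_rot": [0, 0, 0]}, {"dp": [-0.06, -0.25, -0.4], "delta_rot": [0, 0, 0]}, {"dp": [-0.06, -0.25, -0.4], "delta_rot": [0, 0, 0]}]}}

```text
t: 15.98
ee_pos: [0.4918, 0.0706, 0.0781]
ee_rot: [0.211, 0.977, -0.0, -0.001]
contact_force: [0.3, -0.8, 0.2]
gripper_width: 0.998
```

```bash
python3 - <<'E'
from h import *
p=robot.snapshot('top');c=cloud(p);Z=c[...,2]
bx=np.zeros(Z.shape,bool);bx[190:300,310:425]=1
m=bx&(Z>.045)&(Z<.07);w=c[m];print('knob',(w.min(0)+w.max(0))/2,w.max(0)-w.min(0))
u=np.argwhere(m);e=cv2.minEnclosingCircle(u[:,::-1].astype(np.float32));print(e,world(p,*e[0],z=.057))
m=bx&(Z>.010)&(Z<.024);w=c[m];print('disc',(w.min(0)+w.max(0))/2,w.max(0)-w.min(0))
p=robot.snapshot('wrist');save(p,'w3');c=cloud(p);Z=c[...,2]
s=robot.sense();print(s['ee_pos'],s['ee_rot'])
m=mask(p,(17,90,40),(32,255,255))&(Z>.026)&(Z<.034)
n,l,st,ce=cv2.connectedComponentsWithStats(m.astype(np.uint8))
for i in range(1,n):
    if st[i,4]>300:
        w=c[l==i];print(st[i],cv2.minAreaRect(w[:,:2].astype(np.float32)*1000))
E
```

```text
knob [ 0.46522932 -0.2597956   0.05346204] [0.03416509 0.03425153 0.01449084]
((371.73809814453125, 239.9761962890625), 7.998464107513428) [ 0.46413127 -0.25909814  0.057     ]
disc [ 0.46487848 -0.26043623  0.01693981] [0.19604866 0.21842793 0.01343731]
[0.49245703 0.07025317 0.07893696] [2.11744473e-01 9.77325015e-01 2.35080711e-04 1.94568045e-04]
[ 542   55   18  112 1283] ((493.239013671875, 234.29129028320312), (8.603875160217285, 60.146602630615234), 73.67854309082031)
[ 248  178   57   95 4468] ((492.3067626953125, 67.20853424072266), (33.96335983276367, 61.5315055847168), 65.57273864746094)
```

View pics/w3.png

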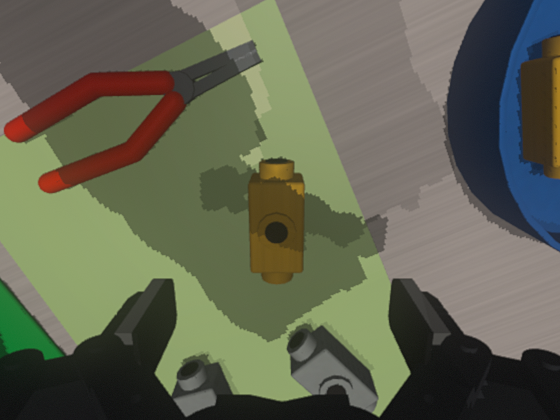

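The body at (276,228) is square between the fingers and about 3.5 mm to one side. Correcting that, then descending.

Emit:
{"method": "drive_tool", "body": {"steps": [{"dp": [0, -0.04, -0.25], "delta_rot": [0, 0, 0]}, {"dp": [0, -0.04, -0.5], "delta_rot": [0, 0, 0]}, {"dp": [0, -0.04, -0.75], "delta_rot": [0, 0, 0]}, {"dp": [0, -0.04, -0.915], "delta_rot": [0, 0, 0]}, {"dp": [0, -0.04, -0.915], "delta_rot": [0, 0, 0]}, {"dp": [0, -0.04, -0.915], "delta_rot": [0, 0, 0]}]}}

```text
t: 16.58
ee_pos: [0.4922, 0.0664, 0.0054]
ee_rot: [0.212, 0.977, -0.0, -0.0]
contact_force: [0.2, 0.2, 0.4]
gripper_width: 1.0
```

Emit:
{"method": "drive_tool", "body": {"steps": [{"dp": [0, 0, 0], "delta_rot": [0, 0, 0]}, {"dp": [0, 0, 0], "delta_rot": [0, 0, 0]}, {"dp": [0, 0, 0], "delta_rot": [0, 0, 0]}, {"dp": [0, 0, 0], "delta_rot": [0, 0, 0]}, {"dp": [0, 0, 0], "delta_rot": [0, 0, 0]}, {"dp": [0, 0, 0], "delta_rot": [0, 0, 0]}, {"dp": [0, 0, 0], "delta_rot": [0, 0, 0]}, {"dp": [0, 0, 0], "delta_rot": [0, 0, 0]}], "fingers": 1, "force": 60}}

```text
t: 17.25
ee_pos: [0.4926, 0.0661, 0.0063]
ee_rot: [0.213, 0.977, 0.0, 0.001]
contact_force: [-1.6, 0.3, 12.7]
gripper_width: 0.364
```

Emit:
{"method": "drive_tool", "body": {"steps": [{"dp": [0, 0, 0.2], "delta_rot": [0, 0, 0]}, {"dp": [0, 0, 0.5], "delta_rot": [0, 0, 0]}, {"dp": [0, 0, 0.9], "delta_rot": [0, 0, 0]}, {"dp": [0, 0, 1], "delta_rot": [0, 0, 0]}]}}

```text
t: 17.58
ee_pos: [0.4931, 0.0659, 0.0884]
ee_rot: [0.213, 0.977, 0.001, 0.002]
contact_force: [0.3, -0.3, -3.7]
gripper_width: 0.356
```

Emit:
{"method": "drive_tool", "body": {"steps": [{"dp": [0, 0.25, 0.2], "delta_rot": [0, 0, 0.05]}, {"dp": [0.03, 0.6, 0.4], "delta_rot": [0, 0, 0.1]}, {"dp": [0.07, 1, 0.4], "delta_rot": [0, 0, 0.149]}]}}

```text
t: 17.83
ee_pos: [0.4985, 0.1455, 0.1195]
ee_rot: [0.097, 0.995, 0.0, 0.001]
contact_force: [-0.1, -0.3, -3.2]
gripper_width: 0.359
```

Emit:
{"method": "drive_tool", "body": {"steps": [{"dp": [0.02, 0.35, 0], "delta_rot": [0, 0, 0]}, {"dp": [0.04, 0.7, 0], "delta_rot": [0, 0, 0]}, {"dp": [0.07, 1, 0], "delta_rot": [0, 0, 0]}]}}

```text
t: 18.08
ee_pos: [0.5027, 0.2279, 0.1168]
ee_rot: [0.096, 0.995, 0.0, -0.0]
contact_force: [0.7, 0.2, -3.8]
gripper_width: 0.354
```

Emit:
{"method": "drive_tool", "body": {"steps": [{"dp": [0.02, 0.35, 0], "delta_rot": [0, 0, 0]}, {"dp": [0.04, 0.7, 0], "delta_rot": [0, 0, 0]}, {"dp": [0.07, 1, 0], "delta_rot": [0, 0, 0]}, {"dp": [0.07, 1, 0], "delta_rot": [0, 0, 0]}, {"dp": [0.07, 1, 0], "delta_rot": [0, 0, 0]}]}}

```text
t: 18.5
ee_pos: [0.5081, 0.3074, 0.1162]
ee_rot: [0.096, 0.995, -0.0, -0.0]
contact_force: [-0.4, -1.2, -4.0]
gripper_width: 0.36
```

Emit:
{"method": "drive_tool", "body": {"steps": [{"dp": [0.02, 0.15, 0], "delta_rot": [0, 0, 0]}, {"dp": [0.02, 0.15, -0.25], "delta_rot": [0, 0, 0]}, {"dp": [0.02, 0.15, -0.5], "delta_rot": [0, 0, 0]}, {"dp": [0.02, 0.15, -0.8], "delta_rot": [0, 0, 0]}, {"dp": [0.02, 0.15, -1], "delta_rot": [0, 0, 0]}, {"dp": [0.02, 0.15, -1], "delta_rot": [0, 0, 0]}, {"dp": [0.02, 0.15, -1], "delta_rot": [0, 0, 0]}]}}

```text
t: 19.08
ee_pos: [0.5102, 0.3169, 0.0365]
ee_rot: [0.097, 0.995, -0.001, -0.001]
contact_force: [-0.1, -0.2, -3.3]
gripper_width: 0.354
```

Emit:
{"method": "drive_tool", "body": {"steps": [{"dp": [0, 0, -0.07], "delta_rot": [0, 0, 0]}, {"dp": [0, 0, -0.14], "delta_rot": [0, 0, 0]}, {"dp": [0, 0, -0.21], "delta_rot": [0, 0, 0]}, {"dp": [0, 0, -0.25], "delta_rot": [0, 0, 0]}, {"dp": [0, 0, -0.25], "delta_rot": [0, 0, 0]}, {"dp": [0, 0, -0.25], "delta_rot": [0, 0, 0]}]}}

```text
t: 19.58
ee_pos: [0.5105, 0.3179, 0.0171]
ee_rot: [0.097, 0.995, -0.0, -0.0]
contact_force: [-0.3, 0.1, -4.8]
gripper_width: 0.357
```

Emit:
{"method": "drive_tool", "body": {"steps": [{"dp": [0, 0, -0.03], "delta_rot": [0, 0, 0]}, {"dp": [0, 0, -0.04], "delta_rot": [0, 0, 0]}, {"dp": [0, 0, -0.04], "delta_rot": [0, 0, 0]}]}}

```text
t: 19.83
ee_pos: [0.5105, 0.3179, 0.0139]
ee_rot: [0.097, 0.995, -0.0, -0.0]
contact_force: [-0.3, 0.2, -4.3]
gripper_width: 0.355
```

Emit:
{"method": "drive_tool", "body": {"steps": [{"dp": [0, 0, -0.02], "delta_rot": [0, 0, 0]}, {"dp": [0, 0, -0.035], "delta_rot": [0, 0, 0]}, {"dp": [0, 0, -0.035], "delta_rot": [0, 0, 0]}]}}

```text
t: 20.08
ee_pos: [0.5106, 0.318, 0.0115]
ee_rot: [0.097, 0.995, 0.0, 0.0]
contact_force: [-0.8, -0.8, 1.0]
gripper_width: 0.361
```

Emit:
{"method": "drive_tool", "body": {"steps": [{"dp": [0, 0, -0.005], "delta_rot": [0, 0, 0]}, {"dp": [0, 0, -0.005], "delta_rot": [0, 0, 0]}, {"dp": [0, 0, -0.005], "delta_rot": [0, 0, 0]}, {"dp": [0, 0, -0.005], "delta_rot": [0, 0, 0]}, {"dp": [0, 0, -0.005], "delta_rot": [0, 0, 0]}], "fingers": -0.1}}

```text
t: 20.5
ee_pos: [0.5107, 0.318, 0.0108]
ee_rot: [0.097, 0.995, 0.0, 0.0]
contact_force: [1.0, 0.2, -0.0]
gripper_width: 0.552
```

Emit:
{"method": "drive_tool", "body": {"steps": [{"dp": [0, 0, 0.15], "delta_rot": [0, 0, 0]}, {"dp": [0, 0, 0.5], "delta_rot": [0, 0, 0]}, {"dp": [0, 0, 0.9], "delta_rot": [0, 0, 0]}, {"dp": [0, 0, 1], "delta_rot": [0, 0, 0]}]}}

```text
t: 20.83
ee_pos: [0.5122, 0.3189, 0.0955]
ee_rot: [0.097, 0.995, 0.002, 0.002]
contact_force: [1.0, 0.4, 0.1]
gripper_width: 0.551
```

Emit:
{"method": "drive_tool", "body": {"steps": [{"dp": [-0.02, -0.3, 0.2], "delta_rot": [0, 0, 0]}, {"dp": [-0.04, -0.7, 0.5], "delta_rot": [0, 0, 0]}, {"dp": [-0.06, -1, 0.7], "delta_rot": [0, 0, 0]}], "fingers": -1}}

```text
t: 21.08
ee_pos: [0.5057, 0.2362, 0.1488]
ee_rot: [0.097, 0.995, -0.0, 0.001]
contact_force: [0.7, 0.0, 0.4]
gripper_width: 0.948
```

Emit:
{"method": "drive_tool", "body": {"steps": [{"dp": [-0.02, -0.5, 0], "delta_rot": [0, 0, 0]}, {"dp": [-0.06, -1, 0], "delta_rot": [0, 0, 0]}]}}

```text
t: 21.25
ee_pos: [0.5016, 0.1575, 0.1486]
ee_rot: [0.096, 0.995, 0.001, 0.002]
contact_force: [1.7, -1.1, -1.2]
gripper_width: 0.999
```

Emit:
{"method": "drive_tool", "body": {"steps": [{"dp": [-0.02, -0.5, 0], "delta_rot": [0, 0, 0]}, {"dp": [-0.06, -1, 0], "delta_rot": [0, 0, 0]}]}}

```text
t: 21.42
ee_pos: [0.496, 0.0763, 0.1476]
ee_rot: [0.097, 0.995, 0.0, 0.001]
contact_force: [1.6, 0.8, -0.2]
gripper_width: 0.999
```

Emit:
{"method": "drive_tool", "body": {"steps": [{"dp": [-0.02, -0.5, 0], "delta_rot": [0, 0, 0]}, {"dp": [-0.06, -1, 0], "delta_rot": [0, 0, 0]}]}}

```text
t: 21.58
ee_pos: [0.4912, -0.0038, 0.1475]
ee_rot: [0.097, 0.995, 0.0, 0.001]
contact_force: [1.3, -0.2, 0.6]
gripper_width: 0.998
```

Emit:
{"method": "drive_tool", "body": {"steps": [{"dp": [-0.02, -0.5, 0], "delta_rot": [0, 0, 0]}, {"dp": [-0.06, -1, 0], "delta_rot": [0, 0, 0]}]}}

```text
t: 21.75
ee_pos: [0.4864, -0.0839, 0.1475]
ee_rot: [0.097, 0.995, -0.0, 0.001]
contact_force: [0.6, -0.0, -0.4]
gripper_width: 0.996
```

Emit:
{"method": "drive_tool", "body": {"steps": [{"dp": [-0.02, -0.5, 0], "delta_rot": [0, 0, 0]}, {"dp": [-0.06, -1, 0], "delta_rot": [0, 0, 0]}]}}

```text
t: 21.92
ee_pos: [0.4815, -0.1641, 0.1475]
ee_rot: [0.097, 0.995, -0.0, 0.001]
contact_force: [1.8, 0.5, 0.5]
gripper_width: 0.999
```

Emit:
{"method": "drive_tool", "body": {"steps": [{"dp": [-0.02, -0.5, 0], "delta_rot": [0, 0, 0]}, {"dp": [-0.06, -1, 0], "delta_rot": [0, 0, 0]}, {"dp": [-0.06, -1, 0], "delta_rot": [0, 0, 0]}, {"dp": [-0.06, -1, 0], "delta_rot": [0, 0, 0]}]}}

```text
t: 22.25
ee_pos: [0.4761, -0.245, 0.1472]
ee_rot: [0.1, 0.995, -0.0, 0.0]
contact_force: [1.3, 1.2, -0.6]
gripper_width: 1.0
```

```bash
python3 - <<'E'
from h import *
s=robot.sense();print(s['ee_pos'],s['ee_rot'],s['t'])
p=robot.snapshot('top');save(p,'top3');c=cloud(p);Z=c[...,2]
a=cv2.imread('pics/top3.png');b=a[90:350,70:440];cv2.imwrite('pics/top3c.png',cv2.resize(b,(790,555),interpolation=cv2.INTER_CUBIC))
box=np.zeros(Z.shape,bool);box[170:280,80:195]=1
m=(box&(Z>.052)&(Z<.07));
w=np.array([world(p,u,v,z=.06) for v,u in np.argwhere(m)])
A=np.c_[w[:,:2],np.ones(len(w))];s=np.linalg.lstsq(A,(w[:,:2]**2).sum(1),rcond=None)[0];x,y=s[:2]/2;print('rim',x,y)
m=box&mask(p,(17,90,40),(32,255,255))&(Z>.025)
n,l,st,ce=cv2.connectedComponentsWithStats(m.astype(np.uint8))
for i in range(1,n):
    if st[i,4]>50:
        w=c[l==i];print(st[i],cv2.minAreaRect(w[:,:2].astype(np.float32)*1000),np.median(w[:,2]))
p=robot.snapshot('wrist');save(p,'w4');c=cloud(p);Z=c[...,2]
m=(Z>.05)&(Z<.062);w=c[m];print('knob',(w.min(0)+w.max(0))/2,w.max(0)-w.min(0))
E
```

```text
[ 0.47607164 -0.24495192  0.14721073] [ 9.97720379e-02  9.95010187e-01 -4.51553661e-04  2.55002628e-04] 22.25
rim 0.5032487054891033 0.2843056166113138
[115 205  21  34 415] ((510.1913146972656, 315.8012390136719), (32.512306213378906, 78.49298095703125), 78.37512969970703) 0.034676142322698375
[144 211  20  34 407] ((496.8980407714844, 247.30020141601562), (32.413726806640625, 79.0023422241211), 77.8810806274414) 0.03461133022435387
knob [ 0.46484921 -0.25953699  0.05434687] [0.03533953 0.03548507 0.00862084]
```

View pics/top3c.png

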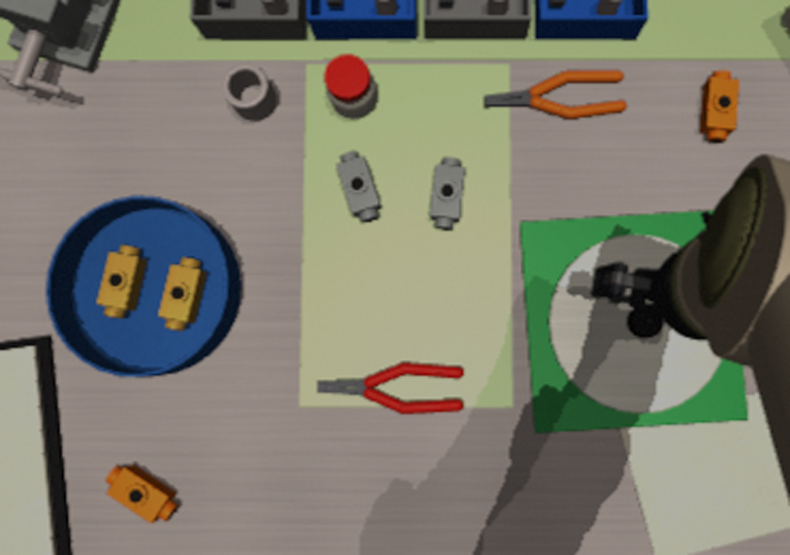

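View pics/w4.png

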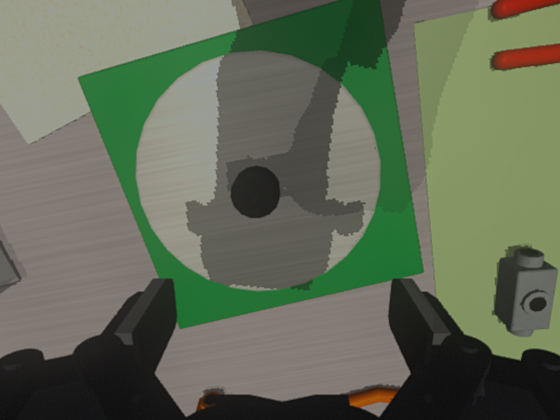

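Both bodies lie flat in the canister at (510, 316) and (497, 247) mm, about ±35 mm from its centre, and the canister hasn't moved. The lid's knob is at (255,192) in the wrist view, i.e. (0.465, -0.260). Regripping the lid.

Emit:
{"method": "drive_tool", "body": {"steps": [{"dp": [-0.14, -0.19, 0], "delta_rot": [0, 0, 0]}, {"dp": [-0.14, -0.19, -0.3], "delta_rot": [0, 0, 0]}, {"dp": [-0.14, -0.19, -0.7], "delta_rot": [0, 0, 0]}, {"dp": [-0.14, -0.19, -0.8], "delta_rot": [0, 0, 0]}, {"dp": [-0.14, -0.19, -0.8], "delta_rot": [0, 0, 0]}, {"dp": [-0.14, -0.19, -0.8], "delta_rot": [0, 0, 0]}]}}

```text
t: 22.85
ee_pos: [0.4661, -0.256, 0.0831]
ee_rot: [0.096, 0.995, 0.0, -0.0]
contact_force: [0.1, -0.4, -0.0]
gripper_width: 0.998
```

Emit:
{"method": "drive_tool", "body": {"steps": [{"dp": [-0.015, -0.05, -0.25], "delta_rot": [0, 0, 0]}, {"dp": [-0.015, -0.05, -0.5], "delta_rot": [0, 0, 0]}, {"dp": [-0.015, -0.05, -0.7], "delta_rot": [0, 0, 0]}, {"dp": [-0.015, -0.05, -0.73], "delta_rot": [0, 0, 0]}, {"dp": [-0.015, -0.05, -0.73], "delta_rot": [0, 0, 0]}, {"dp": [-0.015, -0.05, -0.73], "delta_rot": [0, 0, 0]}]}}

```text
t: 23.35
ee_pos: [0.4653, -0.2613, 0.0257]
ee_rot: [0.097, 0.995, -0.0, 0.001]
contact_force: [0.4, -0.2, 0.4]
gripper_width: 1.001
```

Emit:
{"method": "drive_tool", "body": {"steps": [{"dp": [0, 0, 0], "delta_rot": [0, 0, 0]}, {"dp": [0, 0, 0], "delta_rot": [0, 0, 0]}, {"dp": [0, 0, 0], "delta_rot": [0, 0, 0]}, {"dp": [0, 0, 0], "delta_rot": [0, 0, 0]}, {"dp": [0, 0, 0], "delta_rot": [0, 0, 0]}, {"dp": [0, 0, 0], "delta_rot": [0, 0, 0]}, {"dp": [0, 0, 0], "delta_rot": [0, 0, 0]}, {"dp": [0, 0, 0], "delta_rot": [0, 0, 0]}], "fingers": 1, "force": 70}}

```text
t: 24.02
ee_pos: [0.4648, -0.2614, 0.0253]
ee_rot: [0.097, 0.995, -0.0, 0.0]
contact_force: [-1.5, 1.6, 11.8]
gripper_width: 0.383
```

Emit:
{"method": "drive_tool", "body": {"steps": [{"dp": [0, 0, 0.12], "delta_rot": [0, 0, 0]}, {"dp": [0, 0, 0.35], "delta_rot": [0, 0, 0]}, {"dp": [0, 0, 0.7], "delta_rot": [0, 0, 0]}, {"dp": [0, 0, 1], "delta_rot": [0, 0, 0]}]}}

```text
t: 24.35
ee_pos: [0.4638, -0.261, 0.1054]
ee_rot: [0.097, 0.995, 0.0, -0.001]
contact_force: [0.1, 0.3, -3.4]
gripper_width: 0.387
```

Emit:
{"method": "drive_tool", "body": {"steps": [{"dp": [0, 0, 0.35], "delta_rot": [0, 0, 0]}, {"dp": [0, 0, 0.5], "delta_rot": [0, 0, 0]}, {"dp": [0, 0, 0.5], "delta_rot": [0, 0, 0]}]}}

```text
t: 24.6
ee_pos: [0.4655, -0.2619, 0.1474]
ee_rot: [0.097, 0.995, -0.001, 0.002]
contact_force: [-0.1, 0.2, -4.8]
gripper_width: 0.38
```

Emit:
{"method": "drive_tool", "body": {"steps": [{"dp": [0.02, 0.25, 0], "delta_rot": [0, 0, 0]}, {"dp": [0.04, 0.6, 0], "delta_rot": [0, 0, 0]}, {"dp": [0.07, 0.98, 0], "delta_rot": [0, 0, 0]}]}}

```text
t: 24.85
ee_pos: [0.469, -0.1829, 0.1435]
ee_rot: [0.098, 0.995, -0.0, -0.001]
contact_force: [0.6, 0.4, -4.5]
gripper_width: 0.385
```

Emit:
{"method": "drive_tool", "body": {"steps": [{"dp": [0.02, 0.35, 0], "delta_rot": [0, 0, 0]}, {"dp": [0.04, 0.66, 0], "delta_rot": [0, 0, 0]}, {"dp": [0.07, 0.98, 0], "delta_rot": [0, 0, 0]}]}}

```text
t: 25.1
ee_pos: [0.4746, -0.1032, 0.1434]
ee_rot: [0.097, 0.995, 0.0, -0.001]
contact_force: [-0.1, 0.4, -3.3]
gripper_width: 0.384
```

Emit:
{"method": "drive_tool", "body": {"steps": [{"dp": [0.02, 0.35, 0], "delta_rot": [0, 0, 0]}, {"dp": [0.04, 0.66, 0], "delta_rot": [0, 0, 0]}, {"dp": [0.07, 0.98, 0], "delta_rot": [0, 0, 0]}]}}

```text
t: 25.35
ee_pos: [0.4802, -0.0249, 0.1434]
ee_rot: [0.097, 0.995, -0.0, -0.001]
contact_force: [-0.3, 0.4, -4.3]
gripper_width: 0.388
```

Emit:
{"method": "drive_tool", "body": {"steps": [{"dp": [0.02, 0.35, 0], "delta_rot": [0, 0, 0]}, {"dp": [0.04, 0.66, 0], "delta_rot": [0, 0, 0]}, {"dp": [0.07, 0.98, 0], "delta_rot": [0, 0, 0]}]}}

```text
t: 25.6
ee_pos: [0.4858, 0.0534, 0.1433]
ee_rot: [0.097, 0.995, -0.0, -0.001]
contact_force: [1.4, -0.2, -4.3]
gripper_width: 0.384
```

Emit:
{"method": "drive_tool", "body": {"steps": [{"dp": [0.02, 0.35, 0], "delta_rot": [0, 0, 0]}, {"dp": [0.04, 0.66, 0], "delta_rot": [0, 0, 0]}, {"dp": [0.07, 0.98, 0], "delta_rot": [0, 0, 0]}]}}

```text
t: 25.85
ee_pos: [0.4914, 0.1317, 0.1433]
ee_rot: [0.097, 0.995, -0.001, -0.001]
contact_force: [-0.5, -0.9, -4.5]
gripper_width: 0.384
```

Emit:
{"method": "drive_tool", "body": {"steps": [{"dp": [0.02, 0.35, 0], "delta_rot": [0, 0, 0]}, {"dp": [0.04, 0.66, 0], "delta_rot": [0, 0, 0]}, {"dp": [0.07, 0.98, 0], "delta_rot": [0, 0, 0]}]}}

```text
t: 26.1
ee_pos: [0.497, 0.2099, 0.1431]
ee_rot: [0.097, 0.995, -0.001, -0.001]
contact_force: [0.4, 0.5, -4.6]
gripper_width: 0.38
```

Emit:
{"method": "drive_tool", "body": {"steps": [{"dp": [0.02, 0.35, 0], "delta_rot": [0, 0, 0]}, {"dp": [0.04, 0.66, 0], "delta_rot": [0, 0, 0]}, {"dp": [0.06, 0.95, 0], "delta_rot": [0, 0, 0]}, {"dp": [0.06, 0.95, 0], "delta_rot": [0, 0, 0]}, {"dp": [0.06, 0.95, 0], "delta_rot": [0, 0, 0]}, {"dp": [0.06, 0.95, 0], "delta_rot": [0, 0, 0]}, {"dp": [0.06, 0.95, 0], "delta_rot": [0, 0, 0]}]}}

```text
t: 26.68
ee_pos: [0.5025, 0.2835, 0.1437]
ee_rot: [0.098, 0.995, -0.001, -0.001]
contact_force: [-0.0, -1.1, -4.0]
gripper_width: 0.384
```

Emit:
{"method": "drive_tool", "body": {"steps": [{"dp": [0.01, 0.03, -0.15], "delta_rot": [0, 0, 0]}, {"dp": [0.01, 0.03, -0.35], "delta_rot": [0, 0, 0]}, {"dp": [0.01, 0.03, -0.55], "delta_rot": [0, 0, 0]}, {"dp": [0.01, 0.03, -0.65], "delta_rot": [0, 0, 0]}, {"dp": [0.01, 0.03, -0.65], "delta_rot": [0, 0, 0]}, {"dp": [0.01, 0.03, -0.65], "delta_rot": [0, 0, 0]}]}}

```text
t: 27.18
ee_pos: [0.5036, 0.287, 0.0919]
ee_rot: [0.097, 0.995, -0.0, -0.0]
contact_force: [0.2, -0.0, -3.1]
gripper_width: 0.38
```

```bash
python3 - <<'E'
from h import *
s=robot.sense();print(s['ee_pos'],s['ee_rot'],s['t'])
p=robot.snapshot('side');save(p,'s5')
a=cv2.imread('pics/s5.png');b=a[230:390,170:345];cv2.imwrite('pics/s5c.png',cv2.resize(b,(656,600),interpolation=cv2.INTER_CUBIC))
E
```

```text
[0.50361019 0.28697487 0.0918599 ] [ 9.72989630e-02  9.95254994e-01 -4.50066229e-04 -4.53944802e-04] 27.1833
```

View pics/s5c.png

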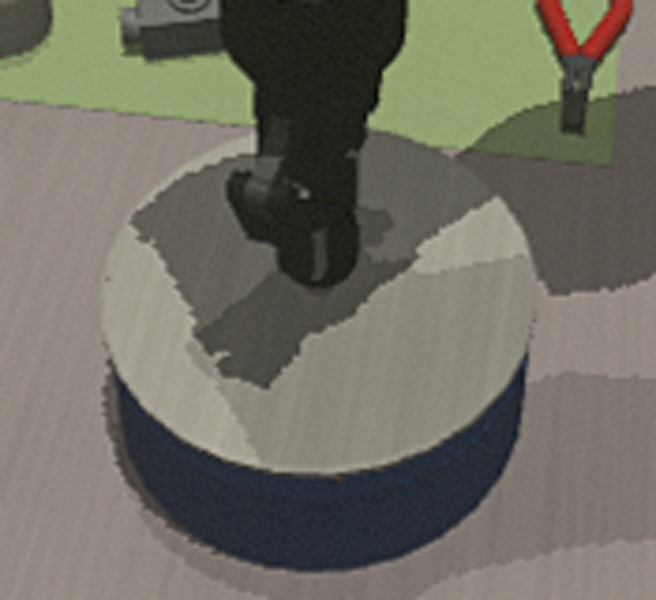

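The lid is centred over the mouth and level. Lowering it in gently.

Emit:
{"method": "drive_tool", "body": {"steps": [{"dp": [0, 0, -0.04], "delta_rot": [0, 0, 0]}, {"dp": [0, 0, -0.08], "delta_rot": [0, 0, 0]}, {"dp": [0, 0, -0.12], "delta_rot": [0, 0, 0]}, {"dp": [0, 0, -0.14], "delta_rot": [0, 0, 0]}, {"dp": [0, 0, -0.14], "delta_rot": [0, 0, 0]}]}}

```text
t: 27.65
ee_pos: [0.5036, 0.2875, 0.0809]
ee_rot: [0.097, 0.995, -0.0, -0.0]
contact_force: [-0.0, -0.5, -4.1]
gripper_width: 0.386
```

Emit:
{"method": "drive_tool", "body": {"steps": [{"dp": [0, 0, -0.02], "delta_rot": [0, 0, 0]}, {"dp": [0, 0, -0.04], "delta_rot": [0, 0, 0]}, {"dp": [0, 0, -0.05], "delta_rot": [0, 0, 0]}, {"dp": [0, 0, -0.05], "delta_rot": [0, 0, 0]}]}}

```text
t: 27.98
ee_pos: [0.5037, 0.2875, 0.077]
ee_rot: [0.097, 0.995, -0.0, -0.0]
contact_force: [-0.0, -0.5, -4.2]
gripper_width: 0.384
```

Emit:
{"method": "drive_tool", "body": {"steps": [{"dp": [0, 0, -0.02], "delta_rot": [0, 0, 0]}, {"dp": [0, 0, -0.03], "delta_rot": [0, 0, 0]}, {"dp": [0, 0, -0.03], "delta_rot": [0, 0, 0]}]}}

```text
t: 28.23
ee_pos: [0.5037, 0.2875, 0.0746]
ee_rot: [0.097, 0.995, -0.0, -0.0]
contact_force: [-0.1, -1.3, -3.6]
gripper_width: 0.387
```

Emit:
{"method": "drive_tool", "body": {"steps": [{"dp": [0, 0, -0.01], "delta_rot": [0, 0, 0]}, {"dp": [0, 0, -0.015], "delta_rot": [0, 0, 0]}, {"dp": [0, 0, -0.015], "delta_rot": [0, 0, 0]}]}}

```text
t: 28.48
ee_pos: [0.5038, 0.2875, 0.0735]
ee_rot: [0.097, 0.995, 0.0, 0.0]
contact_force: [0.1, 0.9, -4.9]
gripper_width: 0.38
```

Emit:
{"method": "drive_tool", "body": {"steps": [{"dp": [0, 0, -0.01], "delta_rot": [0, 0, 0]}, {"dp": [0, 0, -0.015], "delta_rot": [0, 0, 0]}, {"dp": [0, 0, -0.015], "delta_rot": [0, 0, 0]}]}}

```text
t: 28.73
ee_pos: [0.5038, 0.2876, 0.0734]
ee_rot: [0.097, 0.995, 0.0, 0.0]
contact_force: [-2.5, -1.0, 8.1]
gripper_width: 0.383
```

Emit:
{"method": "drive_tool", "body": {"steps": [{"dp": [0, 0, -0.01], "delta_rot": [0, 0, 0]}, {"dp": [0, 0, -0.01], "delta_rot": [0, 0, 0]}, {"dp": [0, 0, -0.01], "delta_rot": [0, 0, 0]}]}}

```text
t: 28.98
ee_pos: [0.5038, 0.2876, 0.0733]
ee_rot: [0.097, 0.995, 0.0, 0.0]
contact_force: [-4.2, -2.3, 16.8]
gripper_width: 0.382
```

Contact came at TCP height 0.0733, exactly the predicted fully-home height. Releasing and backing off.

Emit:
{"method": "drive_tool", "body": {"steps": [{"dp": [0, 0, 0.01], "delta_rot": [0, 0, 0]}, {"dp": [0, 0, 0.015], "delta_rot": [0, 0, 0]}, {"dp": [0, 0, 0.015], "delta_rot": [0, 0, 0]}, {"dp": [0, 0, 0.015], "delta_rot": [0, 0, 0]}, {"dp": [0, 0, 0.015], "delta_rot": [0, 0, 0]}, {"dp": [0, 0, 0.015], "delta_rot": [0, 0, 0]}, {"dp": [0, 0, 0.015], "delta_rot": [0, 0, 0]}], "fingers": -1}}

```text
t: 29.57
ee_pos: [0.5037, 0.2875, 0.0726]
ee_rot: [0.097, 0.995, -0.0, -0.0]
contact_force: [0.2, 0.8, 0.1]
gripper_width: 0.998
```

Emit:
{"method": "drive_tool", "body": {"steps": [{"dp": [0, 0, 0.2], "delta_rot": [0, 0, 0]}, {"dp": [0, 0, 0.6], "delta_rot": [0, 0, 0]}, {"dp": [0, 0, 1], "delta_rot": [0, 0, 0]}]}}

```text
t: 29.82
ee_pos: [0.5029, 0.287, 0.1526]
ee_rot: [0.097, 0.995, -0.001, -0.001]
contact_force: [-0.0, 0.2, 0.0]
gripper_width: 1.001
```

Emit:
{"method": "drive_tool", "body": {"steps": [{"dp": [0, -0.4, 0.2], "delta_rot": [0, 0, 0]}, {"dp": [0, -1, 0.2], "delta_rot": [0, 0, 0]}]}}

```text
t: 29.98
ee_pos: [0.5054, 0.2176, 0.1722]
ee_rot: [0.094, 0.996, 0.003, 0.003]
contact_force: [2.2, -1.3, 0.1]
gripper_width: 0.998
```

Emit:
{"method": "drive_tool", "body": {"steps": [{"dp": [0, -0.5, 0], "delta_rot": [0, 0, 0]}, {"dp": [0, -1, 0], "delta_rot": [0, 0, 0]}]}}

```text
t: 30.15
ee_pos: [0.5036, 0.1325, 0.1693]
ee_rot: [0.096, 0.995, 0.0, 0.001]
contact_force: [0.9, -0.2, -0.9]
gripper_width: 0.999
```

Emit:
{"method": "drive_tool", "body": {"steps": [{"dp": [0, -0.5, 0], "delta_rot": [0, 0, 0]}, {"dp": [0, -1, 0], "delta_rot": [0, 0, 0]}]}}

```text
t: 30.32
ee_pos: [0.5035, 0.0521, 0.1689]
ee_rot: [0.097, 0.995, 0.0, 0.0]
contact_force: [0.9, -1.6, 0.5]
gripper_width: 1.0
```

Emit:
{"method": "drive_tool", "body": {"steps": [{"dp": [0, -0.5, 0], "delta_rot": [0, 0, 0]}, {"dp": [0, -1, 0], "delta_rot": [0, 0, 0]}, {"dp": [0, -1, 0], "delta_rot": [0, 0, 0]}, {"dp": [0, -1, 0], "delta_rot": [0, 0, 0]}]}}

```text
t: 30.65
ee_pos: [0.5035, -0.029, 0.1688]
ee_rot: [0.1, 0.995, -0.0, 0.0]
contact_force: [0.8, -0.4, -0.3]
gripper_width: 0.999
```

```bash
python3 - <<'E'
from h import *
p=robot.snapshot('top');save(p,'top6');c=cloud(p);Z=c[...,2]
a=cv2.imread('pics/top6.png');b=a[90:350,70:440];cv2.imwrite('pics/top6c.png',cv2.resize(b,(790,555),interpolation=cv2.INTER_CUBIC))
box=np.zeros(Z.shape,bool);box[170:280,80:195]=1
m=box&(Z>.058)&(Z<.072);q=c[m];A=np.c_[q[:,:2]-q[:,:2].mean(0),np.ones(len(q))];print('plane',np.linalg.lstsq(A,q[:,2],rcond=None)[0])
cs,_=cv2.findContours((box&(Z>.055)).astype(np.uint8),cv2.RETR_EXTERNAL,cv2.CHAIN_APPROX_NONE)
k=max(cs,key=cv2.contourArea);print('ell',cv2.fitEllipse(k),world(p,*cv2.fitEllipse(k)[0],z=.065))
m=box&(Z>.09);u=np.argwhere(m).mean(0);print('knob',world(p,u[1],u[0],z=.105),np.nanmax(Z[box]))
q=robot.snapshot('side');save(q,'s6')
E
```

```text
plane [-0.0003367  -0.00038608  0.06489132]
ell ((132.16610717773438, 223.09652709960938), (85.14144897460938, 88.52145385742188), 54.31283187866211) [0.50266243 0.28626011 0.065     ]
knob [0.50322336 0.28415616 0.105     ] 0.10811386898768437
```

View pics/top6c.png

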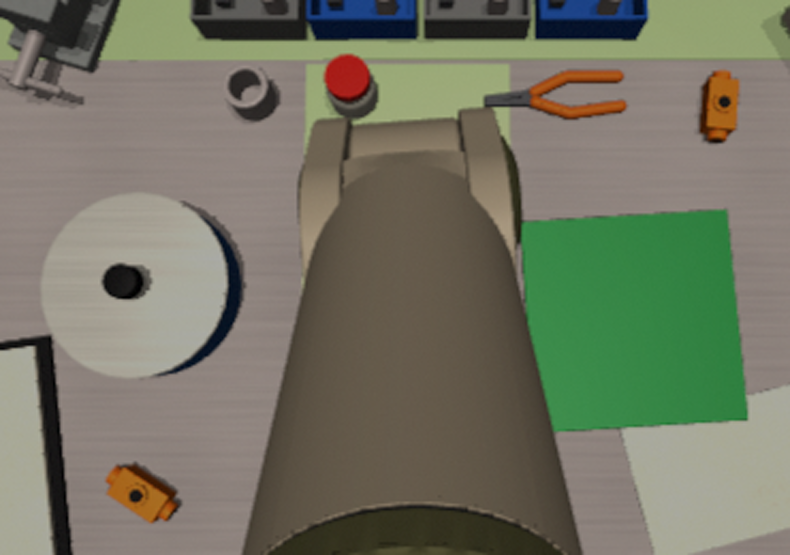

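View pics/s6.png

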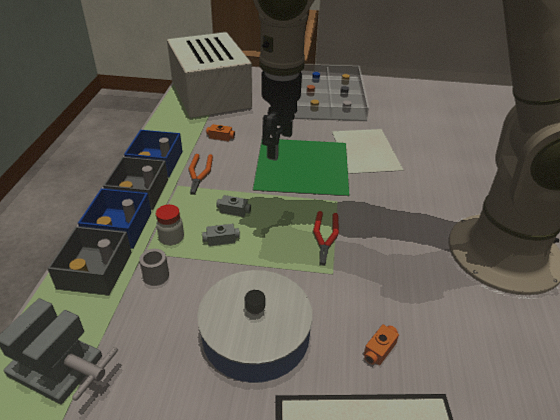

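The lid's disc is level at 64.9 mm, as at the start, and centred on the canister. The bystanders look unmoved and the arm is clear. Handing in.

```bash
python3 -c "
from bench import robot
print(robot.sense()['t'],robot.sign_off())"
```

```text
the job is handed in; nothing more can be done
30.75 None
```

I put both brass valve bodies away in the canister with the lid back on, and handed the job in at 30.75 s of the 72 s. It reported no verdict.

- **Lid set aside:** I lifted it by the knob and set it down knob up, within about 2 mm of the mat's middle.
- **Brass bodies:** My check before closing the lid showed both flat on the floor, side by side, about 35 mm either side of the canister's centre.
- **Lid back on:** The final check shows the disc level (tilt under 0.001 rad) at 64.9 mm, the fully home height. The knob is within about 1 mm of the rim centre I measured before closing.
- **Everything else:** The canister hadn't moved when I measured it before the lid went back. The grey bodies, pliers, jar and sleeve look where they were, by eye only. The arm was clear of everything.

No check failed. The only disagreement was a 2–3 mm y difference near the canister, between the top camera and both the wrist camera and the arm's own position. I corrected for it when placing the lid.

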